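Catch the falling lid of the optics case and lower it shut

ROBOT

A 6-joint arm with a two-finger parallel gripper is mounted at the origin on a cart in front of the work surface, level with it; the furniture and walls round the work are solid. World frame = base frame: x ahead of the robot, y to its left, z up, the work surface at z = 0. Lengths are in m, angles in rad, forces in N, time in s.
With the tool pointing down it reaches from about 0.375 to 0.9 m from the base axis. Payload 3.1 kg.
Tool frame: the origin (TCP) lies at the centre of the arm's flange, where the gripper is bolted on; the fingertips stand 182 mm ahead of it and the grasp point (between the pads) lies 164 mm ahead of it; z points along the fingers, x is the direction in which the jaws open and shut, and the axes are right-handed (so a half turn about z gives the same grasp; the last joint's range is limited). The gripper opens to 87 mm and grips with 3 to 60 N. Pads are 19 mm wide; open, the fingers measure 117 mm over their backs; the gripper's body (75 mm by 190 mm) begins 51 mm behind the grasp point.
Start: joints at [-0.178, 0.527, 1.433, -0, 1.181, -0.178], TCP at [0.625, 0, 0.405] pointing down, gripper open.
Joint ranges: [-3.08, 3.08], [-0.75, 2.2], [0.22, 2.44], [-1.43, 4.57], [0, 2.65], [-2.85, 2.85]. Speed limits (rad/s): [2.79, 2.79, 3.14, 3.14, 3.14, 3.14].

INTERFACE

Orientations are given as a unit quaternion [x, y, z, w].
In Python, from rig import status, eyes, robot gives the robot as it stands. The module is installed in compiled form; this text tells all that it offers.
- The arm moves only by the tool step_arm, never from a script. Its argument "steps" is a list of rows, each a list of 7 numbers: the closure, from -1 (fully open) to 1 (shut), so that 0 is half open, then the shift along the tool's x, y, z each as a share of 0.025 m, from -1 to 1, then the turn, a rotation vector about the tool's x, y, z each as a share of 8 degrees, from -1 to 1. In form: [[jaw, dx, dy, dz, rx, ry, rz], ...]. A call has exactly 10 rows; each row shifts and turns the commanded pose from where the row before left it, along the tool's axes as they then stand; what a row does not reach is not made up. A row lasts 1/10 s, in which the tool goes at most 50 mm and 8.59 degrees, less where a joint would pass 70% of its speed; a pose out of reach is approached as far as the arm can. A call with a number of a shift or a turn outside -1 to 1 is refused whole. A call with a gripper value outside its range is refused whole. The fingers move at their own pace and stop on an object; "squeeze" is the grip in N (left out, the last holds). Time passes only in rows, so rows that do not move let the fingers close, or fill a call up. It gives the time, the measured TCP pose, the force and the opening at its end, in the units of the state.
- status.get_obs(): the state, without advancing time (a new reading comes with each control period).
- eyes.camera(name): name is "scene" or "side" or "wrist"; returns (picture, depth): 420x560x3 uint8, red, green, blue; 420x560 float32, m along the optical axis (not along the pixel's ray), 0 where there is no reading.
- eyes.camera_info(name): a dict with "K" (3x3 intrinsics, pixels), "R" (3x3) and "t" (3): a world point X has camera coordinates R X + t. Camera axes: x right, y down, z forward; pixel columns grow to the right and rows downward; lengths in m; the calibration is good to about 2 mm. A picture is of the moment at which its call begins: read the wrist's pose just before it. camera_info takes no time and is no camera call; for the wrist camera it gives the pose at the moment of the call.
- robot.hand_in(): hands the job in, once; it reports no verdict.
The state is a dict: "time": time; "q": joint angles; "joint_velocities": joint speeds; "joint_torque": joint torques, N m; "position": TCP position; "tool_rot": TCP orientation; "ft_force": force on the tool from outside, world axes, zero at the start; "moment": the same for the moment, N m; "grip_width": finger opening in m.
Only numpy, scipy, OpenCV 4.12 (cv2) and the standard library are available. Lean on these libraries where they do the work, as an engineer would, in place of code of your own. Each camera call takes 0.05 s, during which the arm holds its last target.

TASK

The lid of the small optics case leans open against its stop. With the fingertips tip it over towards you, catch it on the back of a finger while it is still well open so that it comes to rest there for a moment, then lower it gently until it lies fully shut, without letting it slam, and take the hand away. Do not grasp or squeeze the lid, and leave the loose things in and beside the case where they are.

Things in the scene. Friction and masses are not known exactly. Their poses are not given: they have to be found in the camera images.
- case: Open-topped black optics case, bolted to the table, 130 (x) x 150 (y) x 60 mm high, walls 5 mm, with bolt ears 18 mm wide, 5 mm high at the foot of both sides. Origin: centre of its underside, on the table. Its x axis points from the front wall (nearest the robot) to the hinge side, z up. Hinge line along its y at x = +65, z = +60.5 mm.
- lid (a joint): Lid angle: 0 shut (flat on the rim), 1.57 upright, 1.83 leaning back on its stop, starts at 1.78 to 1.83. 0.2 kg; 1 N at the tab tips or carries it. Never stays by itself: tipped below 1.5 it falls towards the robot at about 0.9 cos(angle) rad/s (3 s from 1.48 to 0.5) and would slam on the rim at 0.9 rad/s. Lowering under 0.4 rad/s (6 cm/s at the tab) is gentle.
- tab_edge (a point): Middle of the free edge of the lid's tab, on the lid's underside (the face towards the robot when open). The lid is an aluminium plate 5 mm thick, 132 x 152 mm; its tab, 80 mm wide, reaches 165 mm from the hinge line and overhangs the front wall by 35 mm when shut. In the case's frame the edge lies at x = 65 - 165 cos(angle), y = 0, z = 60.5 + 165 sin(angle) mm.
- lid_hinge (a point): middle of the hinge line.
- lens_case: white round lens case 57 mm diameter, 20 mm high, loose in the case. Origin: centre of its underside.
- iris_ring: black iris ring 14 x 43 x 42 mm, loose in the case. Origin: centre of its underside.
- lens_tube: black lens tube, 30 mm diameter, 45 mm high, loose, upright on the table about 165 mm to the left of the case's centre. Origin: centre of its underside.
- collet_knob: brass-coloured knob 28 mm diameter, 26 mm high, loose on the table about 165 mm to the right of the case's centre. Origin: centre of its underside.
- beam_block: black finned beam block 26 x 50 x 58 mm, loose on the table about 200 mm to the right of the case's centre, nearer the robot than the knob. Origin: centre of its underside.
Not all that is in view belongs to the job. There is more than one size of the case; the one meant has the size given above.

How it is judged:
By the outcome, as a careful person would: the job done as asked, in the order asked, and still so for the second after the job is handed in, with the robot touching nothing.
It also fails if it takes over 45 s, if anything falls off the work surface, if the arm or the gripper's body presses on something with over 40 N, if the wrist force passes 120 N, or if a joint passes its speed limit or range.

## Working session

There is one attempt and no reset: what is moved stays moved. The work goes in short steps, Python scripts to look and compute and a tool call to move; the robot and the scene stay as the last step left them, time stands still between calls to the robot, and variables do not carry over. Pictures are saved under pics/ and viewed, and the job is handed in when it is done.

Besides the shell and the picture viewer there is one more tool, called after "Emit:" by a JSON object that holds its "api" and its "payload", one argument or row to a line. step_arm: Moves the arm, as the interface text tells. Its arguments: {"type":"object","properties":{"steps":{"type":"array"},"squeeze":{"type":"number"}},"required":["steps"]}

```bash
mkdir -p pics
cat > h.py <<'E'
import numpy as np, cv2
from rig import status, eyes, robot
def snap(name,fn):
    info=eyes.camera_info(name); p,d=eyes.camera(name)
    cv2.imwrite(f'pics/{fn}.png',cv2.cvtColor(p,cv2.COLOR_RGB2BGR)); np.savez(f'pics/{fn}.npz',p=p,d=d,**{k:np.array(info[k]) for k in 'KRt'})
    return p,d,info
def load(fn):
    return np.load(f'pics/{fn}.npz')
def world(z,u=None,v=None):
    d=z['d']; K=z['K'];R=z['R'];t=z['t']
    if u is None: v,u=np.mgrid[0:d.shape[0],0:d.shape[1]]; dd=d
    else: u=np.asarray(u);v=np.asarray(v);dd=d[v,u]
    c=np.stack([(u-K[0,2])/K[0,0]*dd,(v-K[1,2])/K[1,1]*dd,dd],-1)
    return (c-t)@R
E
python3 - <<'E'
from h import *
o=status.get_obs(); print(o['time'],o['position'],o['tool_rot'],o['grip_width'])
for n in('scene','side','wrist'): snap(n,n+'0')
E
```

```text
0.0 [6.24662467e-01 6.22704637e-05 4.03781367e-01] [ 9.99999436e-01 -1.98640301e-05 -1.04328174e-03 -1.97994933e-04] 0.08718852657666434
```

View pics/scene0.png

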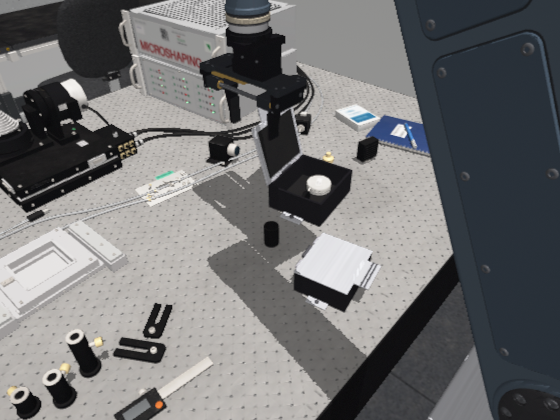

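View pics/side0.png

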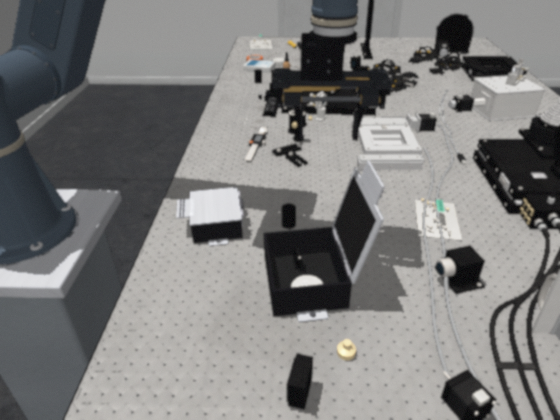

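View pics/wrist0.png

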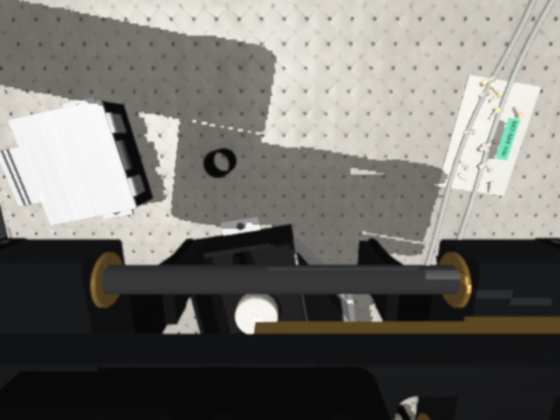

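The open case is at side (305,270) and scene (310,185), with its lid at side (358,220). A second, closed case is at side (215,213) and scene (335,270). Next I'll check which one matches the given size.

Run:
```python
from h import *
for n in('side0','scene0'):
    z=load(n); W=world(z)
    np.set_printoptions(precision=3,suppress=True)
    print(n,'cam',-z['R'].T@z['t'])
    m=(z['d']>0)&(W[...,0]>0.3)&(W[...,0]<1.0)&(abs(W[...,1])<0.45)
    P=W[m]
    # rim-height points
    for lo,hi in((0.055,0.066),):
        q=m&(W[...,2]>lo)&(W[...,2]<hi)
        im=q.astype(np.uint8)
        k,l,s,c=cv2.connectedComponentsWithStats(im)
        for i in range(1,k):
            if s[i,4]>60:
                Q=W[l==i]; r=cv2.minAreaRect((Q[:,:2]*1000).astype(np.float32)); print(s[i],Q.mean(0),r)
    print('table z', np.median(P[:,2]))
z=load('side0')['p'][140:420,180:460]
cv2.imwrite('pics/crop1.png',cv2.cvtColor(cv2.resize(z,None,fx=2.1,fy=2.1,interpolation=cv2.INTER_CUBIC),cv2.COLOR_RGB2BGR))
z=load('scene0')['p'][90:310,180:420]
cv2.imwrite('pics/crop2.png',cv2.cvtColor(cv2.resize(z,None,fx=2.5,fy=2.5,interpolation=cv2.INTER_CUBIC),cv2.COLOR_RGB2BGR))
```

```text
side0 cam [ 0.575 -0.716  0.58 ]
[ 263  226   93   68 1051] [ 0.597 -0.141  0.059] ((588.8173828125, -131.99327087402344), (135.27584838867188, 153.9888458251953), 9.726049423217773)
[542 302  18   9  91] [ 0.959 -0.24   0.06 ] ((960.9635620117188, -239.83888244628906), (7.596396446228027, 24.556438446044922), 77.0587387084961)
[287 354  26  36 598] [ 0.581 -0.357  0.057] ((580.8016967773438, -355.97357177734375), (51.21107864379883, 23.93343162536621), 77.31486511230469)
table z -0.0004527595188648767
scene0 cam [0.108 0.5   0.616]
[212 135  22  10  66] [ 0.869 -0.119  0.056] ((866.3719482421875, -117.47625732421875), (49.17230987548828, 39.69062042236328), 25.114927291870117)
[359 136  21  11 110] [ 0.58  -0.354  0.057] ((580.3716430664062, -355.0102233886719), (50.69972229003906, 25.92325782775879), 74.83638000488281)
[266 152  87  55 701] [ 0.594 -0.125  0.06 ] ((588.3348388671875, -132.0467987060547), (135.3636932373047, 153.0047149658203), 9.383783340454102)
[ 72 337  31  20 191] [0.562 0.418 0.06 ] ((563.4992065429688, 419.9896545410156), (43.192115783691406, 12.953845977783203), 77.90148162841797)
table z 0.0006909319750675925
```

View pics/crop1.png

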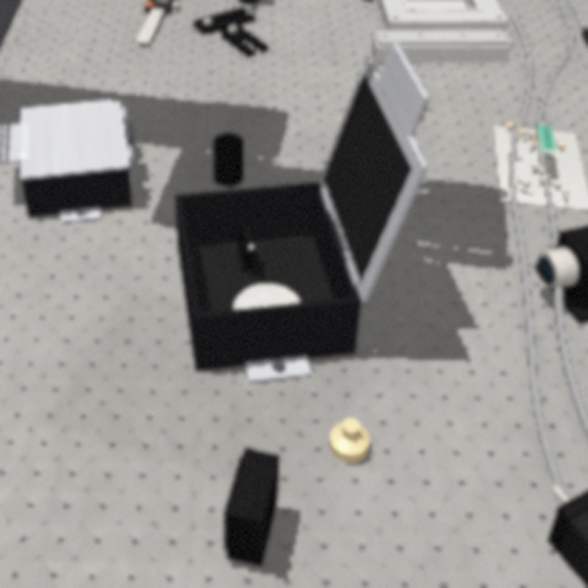

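View pics/crop2.png

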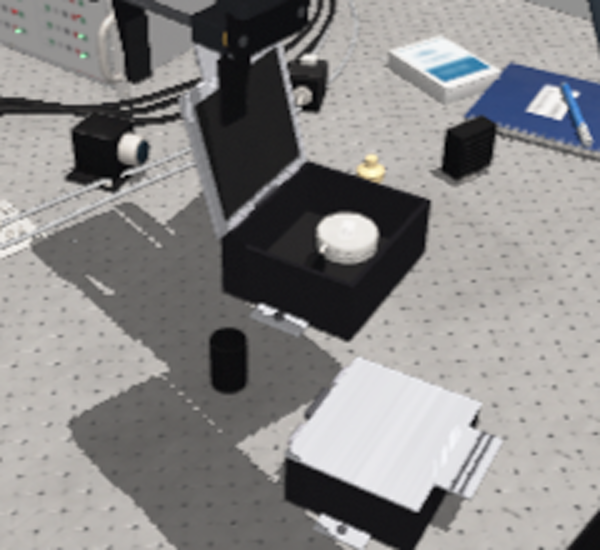

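Open case rim measures about 132 x 152 mm, so it matches the given size; the closed one (with tab, at side (75,150) of the crop) is smaller. Now I'll refine the pose from the lid plane.

```bash
cat > fit.py <<'E'
from h import *
from scipy.optimize import least_squares
np.set_printoptions(precision=4,suppress=True)
def lidpts(n,c=np.array([.588,-.132]),yaw=.165):
    z=load(n); W=world(z); R=np.array([[np.cos(yaw),-np.sin(yaw)],[np.sin(yaw),np.cos(yaw)]])
    L=W.copy(); L[...,:2]=(W[...,:2]-c)@R
    return W,L,z
E
python3 - <<'E'
from fit import *
for n in('side0','scene0'):
    W,L,z=lidpts(n)
    m=(z['d']>0)&(L[...,0]>0.03)&(L[...,0]<0.16)&(abs(L[...,1])<0.08)&(L[...,2]>0.075)&(L[...,2]<0.24)
    print(n,m.sum())
    P=W[m]; 
    best=None;rng=np.random.default_rng(0)
    for _ in range(400):
        a=P[rng.choice(len(P),3,False)]; nn=np.cross(a[1]-a[0],a[2]-a[0]); l=np.linalg.norm(nn)
        if l<1e-5: continue
        nn/=l; c=(abs((P-a[0])@nn)<0.002)
        if best is None or c.sum()>best.sum(): best=c
    Q=P[best]; c=Q.mean(0); nn=np.linalg.svd(Q-c)[2][2]; nn*=-np.sign(nn[0])
    print(best.sum(),c,nn,'yaw',np.arctan2(-nn[1],-nn[0]),'lidangle',np.pi/2+np.arctan2(nn[2],np.hypot(*nn[:2])), 'std',((Q-c)@nn).std())
    # hinge: intersection at z=.0605
    x=np.array([-nn[0],-nn[1]])/np.hypot(*nn[:2]); print('plane at z.0605: dist along x', (c[:2]@x)+ (nn[2]/np.hypot(*nn[:2]))*(.0605-c[2]))
    y=np.array([-x[1],x[0]]); yy=Q[:,:2]@y; print('y range',np.percentile(yy,[.5,2,98,99.5]), 'zmax',np.percentile(Q[:,2],[98,99.9]))
    t=(Q[:,2]>.2); print('tab y',np.percentile(yy[t],[1,5,95,99]))
    # rim
    q=(z['d']>0)&(abs(W[...,2]-.0605)<.004)&(abs(L[...,0])<.08)&(abs(L[...,1])<.09)
    R=W[q][:,:2]; print('rim x',np.percentile(R@x,[1,3,50,97,99]),'rim y',np.percentile(R@y,[1,3,50,97,99]))
    # walls
    xs=R@x; ys=R@y
    print(np.histogram(xs,bins=20),np.histogram(ys,bins=20))
E
```

```text
side0 3389
3091 [ 0.6734 -0.128   0.1453] [-0.9482 -0.1646  0.2715] yaw 0.17191170636908226 lidangle 1.8457700446351302 std 0.00087300679291218
plane at z.0605: dist along x 0.6176696562572804
y range [-0.3072 -0.3058 -0.1667 -0.1585] zmax [0.2166 0.2194]
tab y [-0.2716 -0.2697 -0.1977 -0.194 ]
rim x [0.4901 0.4907 0.57   0.6213 0.6218] rim y [-0.3071 -0.3064 -0.254  -0.1566 -0.1555]
(array([190,  24,  27,  22,  26,  27,  20,  26,  25,  24,  24,  25,  26,
        21,  23,  25,  22,  26, 141, 172]), array([0.4898, 0.4965, 0.5033, 0.51  , 0.5168, 0.5236, 0.5303, 0.5371,
       0.5438, 0.5506, 0.5574, 0.5641, 0.5709, 0.5776, 0.5844, 0.5911,
       0.5979, 0.6047, 0.6114, 0.6182, 0.6249])) (array([281,  41,  31,  27,  26,  26,  26,  27,  27,  24,  25,  24,  21,
        22,  21,  22,  19,  19,  42, 165]), array([-0.3079, -0.3002, -0.2925, -0.2848, -0.2771, -0.2694, -0.2617,
       -0.254 , -0.2463, -0.2386, -0.2309, -0.2232, -0.2155, -0.2078,
       -0.2001, -0.1924, -0.1847, -0.177 , -0.1693, -0.1616, -0.1539]))
scene0 2002
1685 [ 0.666  -0.1104  0.1288] [-0.9524 -0.1525  0.264 ] yaw 0.1
[... 250 characters left out ...]
 0.6247 0.6256] rim y [-0.2996 -0.2981 -0.21   -0.1483 -0.1478]
(array([136,  18,  15,  13,  14,  17,  12,  17,  15,  17,  15,  15,  13,
        17,  14,  12,  15,  16,  72, 130]), array([0.4924, 0.4991, 0.5058, 0.5126, 0.5193, 0.526 , 0.5328, 0.5395,
       0.5463, 0.553 , 0.5597, 0.5665, 0.5732, 0.5799, 0.5867, 0.5934,
       0.6001, 0.6069, 0.6136, 0.6203, 0.6271])) (array([117,  27,  15,  14,  14,  14,  12,  21,  15,  16,  17,  19,  19,
        14,  18,  17,  19,  20,  18, 167]), array([-0.3001, -0.2925, -0.2849, -0.2772, -0.2696, -0.2619, -0.2543,
       -0.2467, -0.239 , -0.2314, -0.2237, -0.2161, -0.2085, -0.2008,
       -0.1932, -0.1855, -0.1779, -0.1703, -0.1626, -0.155 , -0.1473]))
```

The open case's origin is near (0.586, -0.133) with yaw of about 0.165 rad. The lid sits at about 1.82 rad, and its tab edge height (0.219 m measured against 0.220 m expected) agrees. Next I'll write a planner that turns waypoints into rows.

```bash
cat > plan.py <<'E'
from h import *
from scipy.spatial.transform import Rotation as Rn
import json
np.set_printoptions(precision=4,suppress=True)
YAW=.165; C=np.array([.556*np.cos(YAW)+.2275*np.sin(YAW), .556*np.sin(YAW)-.2275*np.cos(YAW)])
Rc=Rn.from_euler('z',YAW)
def to_case(p): return Rc.inv().apply(np.asarray(p)-[*C,0])
def to_world(p): return Rc.apply(p)+[*C,0]
def ori(beta,yaw=YAW): # tool rot: down, yawed, tilted forward
    return Rn.from_euler('z',yaw)*Rn.from_quat([1,0,0,0])*Rn.from_euler('y',beta)
def tcp_from(pt,beta,side,s=0): # case-frame x,z point on back(side=+1 far,-1 near, 0 axis), s m above tip
    zt=np.array([np.sin(beta),-np.cos(beta)]); xt=np.array([np.cos(beta),np.sin(beta)])
    a=np.array(pt)-(.182-s)*zt-side*.015*xt
    return np.array([a[0],0,a[1]])
def edge(th): return np.array([.065-.165*np.cos(th),.0605+.165*np.sin(th)])
def rows(p,R,targets,jaw,res=.05):
    """targets: list of (case xyz tcp, Rot) per row"""
    out=[]
    for q,Q in targets:
        t=to_world(q); d=R.inv().apply(t-p)/.025; r=(R.inv()*Q).as_rotvec()/np.radians(8)
        d=np.round(d/res)*res; r=np.round(r/res)*res
        d=np.clip(d,-1,1); r=np.clip(r,-1,1)
        p=p+R.apply(d*.025); R=R*Rn.from_rotvec(r*np.radians(8))
        out.append([jaw,*[round(float(x),2)+0. for x in d],*[round(float(x),2)+0. for x in r]])
    return out,p,R
def interp(a,b,n): # (xyz,beta,yaw)
    return [((1-k/n)*np.array(a[0])+k/n*np.array(b[0]), ori(a[1]+(b[1]-a[1])*k/n, a[2]+(b[2]-a[2])*k/n)) for k in range(1,n+1)]
def tips(p,R,ends=True):
    return {n:to_case(p+R.apply([s*.015,0,.182])) for n,s in(('near',-1),('far',1))}
def save(p,R): json.dump([list(p),list(R.as_quat())],open('cmd.json','w'))
def get():
    a,b=json.load(open('cmd.json')); return np.array(a),Rn.from_quat(b)
def apply(rs,p,R):
    for r in rs:
        r=np.array(r,float); p=p+R.apply(r[1:4]*.025); R=R*Rn.from_rotvec(r[4:]*np.radians(8))
    return p,R
def show(o): 
    print(round(o['time'],2),'q',np.array(o['q']),'pos',np.array(o['position']),'F',np.array(o['ft_force']),'w',o['grip_width'])
    t=tips(np.array(o['position']),Rn.from_quat(o['tool_rot'])); print('tips',t)
E
python3 - <<'E'
from plan import *
p=np.array([.625,0,.405]);R=Rn.from_quat([1,0,0,0]); save(p,R)
b=np.radians(18)
s=to_case(p)
A=(s,0,0); B=(s+[0.01,-.02,.05],np.radians(4),.05)
T=tcp_from((.133,.265),b,-1)
print('s',s,'T',T)
pl=interp(A,B,2)+interp(B,((T+[0,0,.02]),b,YAW),8)
rs,p,R=rows(p,R,pl,1)
print(json.dumps(rs)); print(to_case(p),tips(p,R))
E
```

```text
s [0.0605 0.1248 0.405 ] T [0.091  0.     0.4427]
[[1, 0.25, 0.35, -1.0, 0.0, 0.25, -0.2], [1, 0.3, 0.4, -1.0, 0.0, 0.25, -0.15], [1, 0.15, 0.5, 0.0, 0.0, 0.2, -0.1], [1, 0.15, 0.5, -0.05, 0.05, 0.25, -0.1], [1, 0.2, 0.5, 0.0, 0.0, 0.2, -0.1], [1, 0.1, 0.55, 0.0, 0.0, 0.25, -0.1], [1, 0.15, 0.5, -0.05, 0.05, 0.2, -0.1], [1, 0.15, 0.5, 0.0, 0.0, 0.2, -0.1], [1, 0.1, 0.55, 0.0, 0.05, 0.25, -0.1], [1, 0.15, 0.5, 0.0, 0.0, 0.2, -0.1]]
[0.0915 0.0002 0.4627] {'near': array([ 0.1334, -0.0003,  0.2849]), 'far': array([ 0.162 , -0.0003,  0.2942])}
```

Emit:
{"api": "step_arm", "payload": {
  "steps": [
    [1,0.25,0.35,-1.0,0.0,0.25,-0.2],
    [1,0.3,0.4,-1.0,0.0,0.25,-0.15],
    [1,0.15,0.5,0.0,0.0,0.2,-0.1],
    [1,0.15,0.5,-0.05,0.05,0.25,-0.1],
    [1,0.2,0.5,0.0,0.0,0.2,-0.1],
    [1,0.1,0.55,0.0,0.0,0.25,-0.1],
    [1,0.15,0.5,-0.05,0.05,0.2,-0.1],
    [1,0.15,0.5,0.0,0.0,0.2,-0.1],
    [1,0.1,0.55,0.0,0.05,0.25,-0.1],
    [1,0.15,0.5,0.0,0.0,0.2,-0.1]
  ],
  "squeeze": 10
}}

```text
time: 1.15
position: [0.6759, -0.1184, 0.4618]
tool_rot: [0.984, 0.08, 0.156, -0.012]
ft_force: [-0.1, 0.6, -0.8]
grip_width: 0.0151
```

```bash
cat > apply1.json <<'E'
[[1, 0.25, 0.35, -1.0, 0.0, 0.25, -0.2], [1, 0.3, 0.4, -1.0, 0.0, 0.25, -0.15], [1, 0.15, 0.5, 0.0, 0.0, 0.2, -0.1], [1, 0.15, 0.5, -0.05, 0.05, 0.25, -0.1], [1, 0.2, 0.5, 0.0, 0.0, 0.2, -0.1], [1, 0.1, 0.55, 0.0, 0.0, 0.25, -0.1], [1, 0.15, 0.5, -0.05, 0.05, 0.2, -0.1], [1, 0.15, 0.5, 0.0, 0.0, 0.2, -0.1], [1, 0.1, 0.55, 0.0, 0.05, 0.25, -0.1], [1, 0.15, 0.5, 0.0, 0.0, 0.2, -0.1]]
E
python3 - <<'E'
from plan import *
p,R=get(); p,R=apply(json.load(open('apply1.json')),p,R); save(p,R); print('cmd',p,R.as_quat())
show(status.get_obs())
snap('side','side1'); snap('scene','scene1')
# planar kinematics: unknown h,a2,a3,d6,lateral
d=[([-0.178,0.527,1.433,0,1.181,-0.178],[.625,0,.405])]
o=status.get_obs(); print(o['q'],o['position'],o['tool_rot'],o['grip_width'])
z=load('side1')['p'][40:340,180:480]
cv2.imwrite('pics/crop3.png',cv2.cvtColor(cv2.resize(z,None,fx=2,fy=2,interpolation=cv2.INTER_CUBIC),cv2.COLOR_RGB2BGR))
E
```

```text
cmd [ 0.676  -0.1178  0.4627] [ 0.9844  0.0803  0.156  -0.0115]
1.15 q [-0.3639  0.5142  1.3055  0.1777  1.0541 -0.594 ] pos [ 0.6759 -0.1184  0.4618] F [-0.0619  0.6022 -0.8308] w 0.015149062292829118
tips {'near': array([ 0.1332, -0.0007,  0.2841]), 'far': array([ 0.1617, -0.0008,  0.2934])}
[-0.3649  0.5147  1.3042  0.1764  1.0541 -0.5921] [ 0.6762 -0.1194  0.462 ] [ 0.9845  0.0793  0.156  -0.0111] 0.007053133916239098
```

View pics/crop3.png

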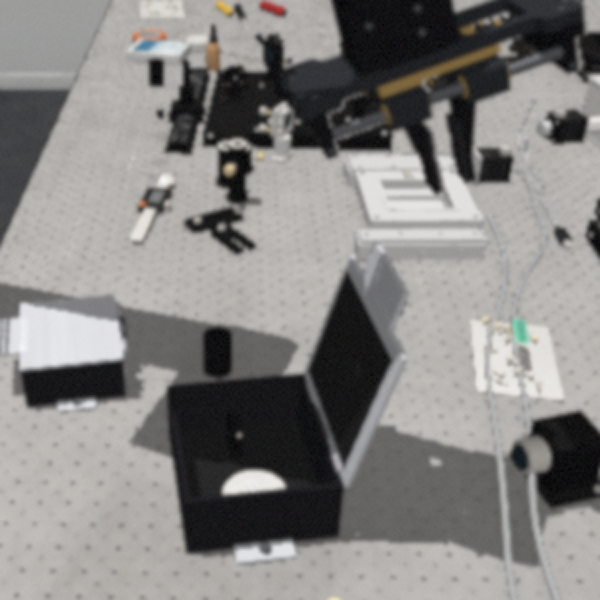

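View pics/scene1.png

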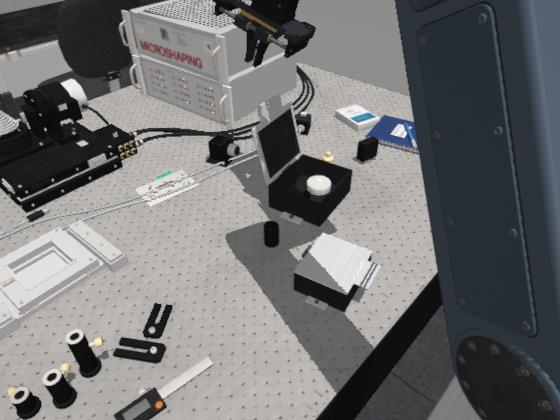

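```bash
cat > kin.py <<'E'
from plan import *
from scipy.optimize import least_squares
def fk(q,P):
    h,a2,a3,d6,lat=P[:5]
    Y=lambda a:Rn.from_euler('y',a); Z=lambda a:Rn.from_euler('z',a)
    R=Z(q[0]); p=np.array([0,0,h])+R.apply([0,lat,0])
    R=R*Y(q[1]); p=p+R.apply([0,0,a2]); R=R*Y(q[2]); p=p+R.apply([0,0,a3])
    R=R*Z(q[3])*Y(q[4])*Z(q[5]); p=p+R.apply([0,0,d6]); R=R*Z(np.pi)
    return p,R
E
python3 - <<'E'
from kin import *
o=status.get_obs()
D=[(np.array([-0.178,0.527,1.433,0,1.181,-0.178]),np.array([.625,0,.405])),(np.array(o['q']),np.array(o['position']))]
for q,p in D: print(fk(q,[.3,.43,.43,.1,.11])[1].as_quat())
f=lambda P: np.concatenate([fk(q,P)[0]-p for q,p in D]+[1e-3*(np.array(P)-[.3,.43,.43,.1,.11])])
r=least_squares(f,[.3,.43,.43,.1,.11]); print(r.x,r.fun[:6])
# finger profile in tool frame
for n in('side1','scene1'):
    z=load(n);W=world(z); R=Rn.from_quat(o['tool_rot']); T=R.inv().apply((W.reshape(-1,3)-np.array(o['position'])))
    m=(z['d'].ravel()>0)&(abs(T[:,0])<.13)&(abs(T[:,1])<.05)&(T[:,2]>.06)&(T[:,2]<.2)
    Q=T[m]; print(n,len(Q))
    for a in np.arange(.06,.2,.01):
        k=Q[(Q[:,2]>=a)&(Q[:,2]<a+.01)]
        if len(k)>3: print(round(a,3),len(k),'x',np.percentile(k[:,0],[2,50,98]),'y',np.percentile(k[:,1],[2,98]))
E
```

```text
[1.     0.     0.0003 0.0001]
[ 0.9845  0.0793  0.156  -0.0111]
[0.21   0.5759 0.3539 0.1696 0.1073] [ 0.0014 -0.0037 -0.0011 -0.0008  0.0039  0.0011]
side1 6387
0.06 563 x [-0.0842 -0.02    0.0828] y [-0.0222  0.0249]
0.07 2498 x [-0.0937  0.0177  0.0918] y [-0.0329  0.0362]
0.08 788 x [-0.0912  0.0082  0.0905] y [-0.021   0.0366]
0.09 972 x [-0.0843  0.01    0.0831] y [0.0008 0.0375]
0.1 646 x [-0.0867  0.0125  0.0846] y [-0.0251  0.0374]
0.11 87 x [-0.0869  0.0166  0.086 ] y [-0.0328  0.036 ]
0.12 116 x [-0.024   0.0123  0.0229] y [-0.0082  0.011 ]
0.13 186 x [-0.0226  0.0078  0.0216] y [-0.0104  0.0109]
0.14 141 x [-0.0208  0.0075  0.02  ] y [-0.0075  0.0107]
0.15 121 x [-0.0185  0.0079  0.0169] y [-0.009   0.0106]
0.16 111 x [-0.0169  0.0072  0.0156] y [-0.0116  0.0108]
0.17 116 x [-0.0165  0.0072  0.0157] y [-0.0114  0.0108]
0.18 42 x [-0.0164  0.0076  0.0163] y [-0.0099  0.0097]
scene1 3090
0.06 472 x [-0.0918 -0.0482  0.0388] y [-0.0303  0.0319]
0.07 701 x [-0.0938 -0.055   0.0673] y [-0.0361  0.0322]
0.08 425 x [-0.0918 -0.0129  0.0861] y [-0.0371  0.0276]
0.09 525 x [-0.0854  0.0059  0.0824] y [-0.0376  0.0213]
0.1 402 x [-0.086  -0.0203  0.0839] y [-0.0375  0.0303]
0.11 56 x [-0.0859  0.0121  0.0823] y [-0.036   0.0334]
0.12 59 x [-0.0203  0.0125  0.0232] y [-0.0116  0.0003]
0.13 108 x [-0.0198  0.0069  0.0213] y [-0.0111  0.0093]
0.14 86 x [-0.0175  0.006   0.0193] y [-0.0108  0.0099]
0.15 81 x [-0.0158  0.0071  0.0159] y [-0.0113  0.011 ]
0.16 80 x [-0.0137  0.006   0.0158] y [-0.0103  0.0108]
0.17 79 x [-0.0139  0.0056  0.0146] y [-0.0113  0.0105]
0.18 16 x [-0.013   0.0073  0.0135] y [-0.01    0.0092]
```

```bash
sed -i 's/\.015\*xt/.0125*xt/; s/s\*\.015,0/s*.0125,0/' plan.py
cat > go.py <<'E'
from plan import *
b18=np.radians(18)
def plan(segs,jaw=1,res=.05):
    "segs: (case tcp xyz, beta, n)"
    p,R=get(); cur=(to_case(p), np.arcsin(np.clip(R.apply([0,0,1])@Rc.apply([1,0,0]),-1,1)), YAW)
    pl=[]
    for q,b,n in segs:
        nx=(np.array(q),b,YAW); pl+=interp(cur,nx,n); cur=nx
    rs,p,R=rows(p,R,pl,jaw,res); json.dump(rs,open('next.json','w'))
    print(json.dumps(rs)); print('end tips',tips(p,R),'n',len(rs)); return rs
def commit():
    p,R=get(); p,R=apply(json.load(open('next.json')),p,R); save(p,R)
E
python3 - <<'E'
from go import *
show(status.get_obs())
plan([(tcp_from((.135,.197),b18,-1),b18,8),(tcp_from((.126,.197),b18,-1),b18,2)])
E
```

```text
1.25 q [-0.3649  0.5147  1.3042  0.1764  1.0541 -0.5921] pos [ 0.6762 -0.1194  0.462 ] F [-0.6833 -0.1374  0.0572] w 0.007053133916239098
tips {'near': array([ 0.1357, -0.002 ,  0.285 ]), 'far': array([ 0.1595, -0.0021,  0.2927])}
[[1, -0.15, 0.0, 0.4, 0.0, 0.0, 0.0], [1, -0.15, 0.0, 0.45, 0.0, 0.0, 0.0], [1, -0.1, 0.0, 0.4, 0.0, 0.0, 0.0], [1, -0.15, 0.0, 0.45, 0.0, 0.0, 0.0], [1, -0.15, 0.0, 0.4, 0.0, 0.0, 0.0], [1, -0.15, 0.0, 0.4, 0.0, 0.0, 0.0], [1, -0.15, 0.0, 0.45, 0.0, 0.0, 0.0], [1, -0.15, 0.0, 0.4, 0.0, 0.0, 0.0], [1, -0.15, 0.0, -0.05, 0.0, 0.0, 0.0], [1, -0.15, 0.0, -0.05, 0.0, 0.0, 0.0]]
end tips {'near': array([ 0.1264, -0.0005,  0.1972]), 'far': array([ 0.1502, -0.0005,  0.205 ])} n 10
```

Emit:
{"api": "step_arm", "payload": {
  "steps": [
    [1,-0.15,0.0,0.4,0.0,0.0,0.0],
    [1,-0.15,0.0,0.45,0.0,0.0,0.0],
    [1,-0.1,0.0,0.4,0.0,0.0,0.0],
    [1,-0.15,0.0,0.45,0.0,0.0,0.0],
    [1,-0.15,0.0,0.4,0.0,0.0,0.0],
    [1,-0.15,0.0,0.4,0.0,0.0,0.0],
    [1,-0.15,0.0,0.45,0.0,0.0,0.0],
    [1,-0.15,0.0,0.4,0.0,0.0,0.0],
    [1,-0.15,0.0,-0.05,0.0,0.0,0.0],
    [1,-0.15,0.0,-0.05,0.0,0.0,0.0]
  ]
}}

```text
time: 2.25
position: [0.6665, -0.1196, 0.3736]
tool_rot: [0.984, 0.08, 0.156, -0.012]
ft_force: [-0.5, 0.1, 0.0]
grip_width: 0.0003
```

```bash
cat > lid.py <<'E'
from go import *
def lidangle(n,guess=None):
    """best lid angle with hinge line known, from underside/upper points between hinge and edge"""
    z=load(n); W=world(z); L=to_case(W.reshape(-1,3)); ok=(z['d'].ravel()>0)&(abs(L[:,1])<.07)
    x=.065-L[:,0]; zz=L[:,2]-.0605; r=np.hypot(x,zz); a=np.arctan2(zz,x)
    m=ok&(r>.06)&(r<.125)&(a>-.05)&(a<2.0)
    hh,e=np.histogram(a[m],bins=np.arange(-.05,2,.02)); k=np.argsort(hh)[::-1][:4]
    i=k[0]; mm=m&(a>e[i]-.03)&(a<e[i]+.05)
    return np.median(a[mm]), [(round(e[j],2),int(hh[j])) for j in k]
E
python3 - <<'E'
from lid import *
commit(); show(status.get_obs())
snap('side','side2'); print(lidangle('side0'),lidangle('side2'))
z=load('side2')['p'][40:340,180:480]
cv2.imwrite('pics/crop4.png',cv2.cvtColor(cv2.resize(z,None,fx=2,fy=2,interpolation=cv2.INTER_CUBIC),cv2.COLOR_RGB2BGR))
E
```

```text
2.25 q [-0.3709  0.5905  1.4259  0.2057  0.8622 -0.647 ] pos [ 0.6665 -0.1196  0.3736] F [-0.4736  0.103   0.0459] w 0.00028041876928647566
tips {'near': array([ 0.1261, -0.0005,  0.1966]), 'far': array([ 0.1499, -0.0005,  0.2043])}
(np.float64(1.8206604009326686), [(np.float64(1.81), 1034), (np.float64(1.83), 288), (np.float64(1.79), 108), (np.float64(-0.03), 37)]) (np.float64(1.82066399106904), [(np.float64(1.81), 1044), (np.float64(1.83), 302), (np.float64(1.79), 96), (np.float64(-0.03), 26)])
```

View pics/crop4.png

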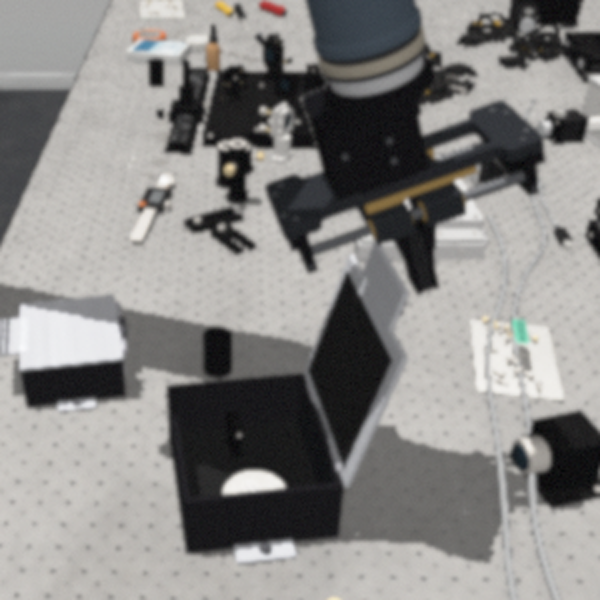

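The crop shows the closed fingertips at (425,270), clearly behind the tab, whose top edge is near (385,250). The lid reads 1.82 rad and is undisturbed. Before committing, I'll check that the final lowering poses are reachable.

```bash
cat >> kin.py <<'E'
LO=np.array([-3.08,-.75,.22,-1.43,0,-2.85]);HI=np.array([3.08,2.2,2.44,4.57,2.65,2.85])
def ik(P,pc,beta,q0):
    t=to_world(pc);Q=ori(beta)
    def f(q):
        p,R=fk(q,P); return np.concatenate([(p-t)*5,(R.inv()*Q).as_rotvec()])
    r=least_squares(f,np.clip(q0,LO+1e-3,HI-1e-3),bounds=(LO,HI)); return r.x,r.fun
E
python3 - <<'E'
from kin import *
o=status.get_obs()
D=[([-0.178,0.527,1.433,0,1.181,-0.178],[.625,0,.405]),([-0.3649,0.5147,1.3042,0.1764,1.0541,-0.5921],[0.6762,-0.1194,0.462]),(o['q'],o['position'])]
f=lambda P: np.concatenate([fk(q,P)[0]-p for q,p in D]+[1e-4*(np.array(P)-[.3,.43,.43,.1,.11])])
r=least_squares(f,[.3,.43,.43,.1,.11]); print(r.x,r.fun[:9]*1000)
P=r.x; json.dump(list(P),open('kin.json','w'))
for deg in(12,15,18,22):
    b=np.radians(deg); q=np.array(o['q'])
    for th in(1.1,.8,.4,.1,0,-.1):
        e=edge(th); q,res=ik(P,tcp_from(e,b,1,.025),b,q); print(deg,th,q,'res',np.linalg.norm(res))
E
```

```text
[0.3329 0.4337 0.4301 0.1436 0.1088] [ 0.7114 -2.0269 -3.9469 -4.5707  2.7414  6.3192  3.5829 -0.3871 -2.3723]
12 1.1 [-0.494   0.3644  1.7962  0.1747  0.8221 -0.7678] res 3.7060554285875457e-13
12 0.8 [-0.5454  0.3346  1.9219  0.2034  0.7357 -0.8512] res 8.273130122552987e-10
12 0.4 [-0.5996  0.3684  2.0463  0.2615  0.5905 -0.9723] res 2.6523872754359373e-15
12 0.1 [-0.6192  0.4498  2.0925  0.3289  0.4719 -1.0683] res 2.639001583903218e-11
12 0 [-0.6205  0.4854  2.0972  0.3571  0.4341 -1.1009] res 4.1573963762298186e-11
12 -0.1 [-0.6192  0.5241  2.0964  0.388   0.3986 -1.1333] res 2.353898952054724e-11
15 1.1 [-0.5125  0.3429  1.839   0.2358  0.7679 -0.8318] res 8.831990410370128e-12
15 0.8 [-0.5667  0.3155  1.9621  0.2765  0.6861 -0.9306] res 1.6171749408594053e-09
15 0.4 [-0.624   0.3539  2.0841  0.3614  0.5462 -1.0841] res 1.2157158687409831e-14
15 0.1 [-0.6447  0.4396  2.1289  0.4647  0.4314 -1.2197] res 9.190831621374925e-11
15 0 [-0.6461  0.4767  2.1332  0.5092  0.3952 -1.2696] res 2.653985908552175e-10
15 -0.1 [-0.6447  0.5168  2.1319  0.5587  0.3614 -1.3215] res 5.7869004531
[... 309 characters left out ...]
1.4002] res 2.7450622169493607e-10
18 0 [-0.6728  0.4712  2.1678  0.6923  0.368  -1.4712] res 1.1473642207813453e-09
18 -0.1 [-0.6712  0.5128  2.1661  0.7642  0.3378 -1.5465] res 3.101974521049613e-10
22 1.1 [-0.5584  0.301   1.9354  0.4196  0.6543 -1.0263] res 3.5347165484100882e-09
22 0.8 [-0.6196  0.2799  2.0529  0.4972  0.5883 -1.1708] res 1.8301010491107058e-15
22 0.4 [-0.6847  0.3308  2.1685  0.6669  0.4722 -1.4235] res 5.228555180911326e-13
22 0.1 [-0.7082  0.4283  2.2088  0.8796  0.3818 -1.6785] res 9.980631616364532e-10
22 0 [-0.7098  0.4693  2.2117  0.9701  0.356  -1.777 ] res 1.304663501843113e-15
22 -0.1 [-0.7082  0.513   2.2092  1.0681  0.3338 -1.8795] res 1.3752927845925046e-09
```

Even the shut pose is reachable with margin. Next is the pull, to about 1.46 rad.

Run:
```python
from go import *
def corner(t): return edge(t)+.005*np.array([np.sin(t),np.cos(t)])
for t in(1.82,1.5,1.46,1.42):
    c=corner(t); print(t,c, 'tipx',c[0]+(c[1]-.197)*np.tan(b18))
c=corner(1.46); x=c[0]+(c[1]-.197)*np.tan(b18)
plan([(tcp_from((.116,.197),b18,-1),b18,2),(tcp_from((x,.197),b18,-1),b18,8)])
```

```text
1.82 [0.1105 0.2192] tipx 0.11774329599972849
1.5 [0.0583 0.2254] tipx 0.06755666939925276
1.46 [0.0517 0.225 ] tipx 0.060836443218622624
1.42 [0.0452 0.2244] tipx 0.054051924840164314
[[1, -0.2, 0.0, -0.05, 0.0, 0.0, 0.0], [1, -0.2, 0.0, -0.05, 0.0, 0.0, 0.0], [1, -0.25, 0.0, -0.1, 0.0, 0.0, 0.0], [1, -0.25, 0.0, -0.1, 0.0, 0.0, 0.0], [1, -0.3, 0.0, -0.1, 0.0, 0.0, 0.0], [1, -0.25, 0.0, -0.05, 0.0, 0.0, 0.0], [1, -0.25, 0.0, -0.1, 0.0, 0.0, 0.0], [1, -0.25, 0.0, -0.1, 0.0, 0.0, 0.0], [1, -0.3, 0.0, -0.05, 0.0, 0.0, 0.0], [1, -0.25, 0.0, -0.1, 0.0, 0.0, 0.0]]
end tips {'near': array([ 0.0608, -0.0003,  0.1969]), 'far': array([ 0.0846, -0.0004,  0.2047])} n 10
```

Emit:
{"api": "step_arm", "payload": {
  "steps": [
    [1,-0.2,0.0,-0.05,0.0,0.0,0.0],
    [1,-0.2,0.0,-0.05,0.0,0.0,0.0],
    [1,-0.25,0.0,-0.1,0.0,0.0,0.0],
    [1,-0.25,0.0,-0.1,0.0,0.0,0.0],
    [1,-0.3,0.0,-0.1,0.0,0.0,0.0],
    [1,-0.25,0.0,-0.05,0.0,0.0,0.0],
    [1,-0.25,0.0,-0.1,0.0,0.0,0.0],
    [1,-0.25,0.0,-0.1,0.0,0.0,0.0],
    [1,-0.3,0.0,-0.05,0.0,0.0,0.0],
    [1,-0.25,0.0,-0.1,0.0,0.0,0.0]
  ]
}}

```text
time: 3.3
position: [0.6008, -0.13, 0.3726]
tool_rot: [0.985, 0.08, 0.155, -0.012]
ft_force: [0.2, 0.6, -0.2]
grip_width: 0.0006
```

Run:
```python
from lid import *
commit(); show(status.get_obs())
snap('side','side3'); print(lidangle('side3'))
z=load('side3')['p'][40:340,180:480]
cv2.imwrite('pics/crop5.png',cv2.cvtColor(cv2.resize(z,None,fx=2,fy=2,interpolation=cv2.INTER_CUBIC),cv2.COLOR_RGB2BGR))
```

```text
3.3 q [-0.4295  0.5133  1.5876  0.2412  0.794  -0.7404] pos [ 0.6008 -0.13    0.3726] F [ 0.239   0.5981 -0.2412] w 0.00057911774572445
tips {'near': array([0.0592, 0.0003, 0.1955]), 'far': array([0.083 , 0.0003, 0.2032])}
(np.float64(1.4393434053814482), [(np.float64(1.43), 434), (np.float64(1.45), 137), (np.float64(-0.03), 33), (np.float64(1.41), 24)])
```

View pics/crop5.png

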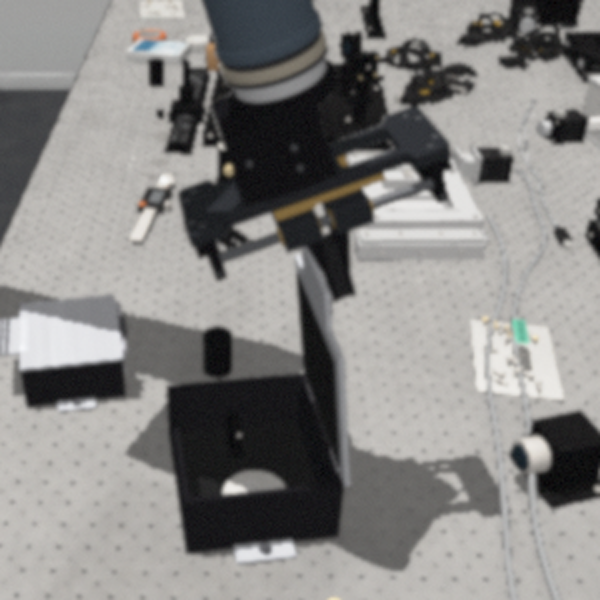

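Lid is at 1.44 rad (tab at crop (310,275)) and falling slowly. Now I lift the fingers over the tab and bring them down in front of it to catch.

Run:
```python
from go import *
f=lambda x,z: tcp_from((x,z),b18,1)
e=edge(1.12)+.025*np.array([np.sin(b18),-np.cos(b18)]); print('catch far tip',e)
p,R=get(); print(tips(p,R)['far'])
pts=[(.0850,.2265),(.0800,.2475),(.057,.2475),(.034,.2475),(.0115,.2440),(.007,.2240),(e[0],.204),(e[0],e[1]),(e[0],e[1]),(e[0],e[1])]
plan([(f(*q),b18,1) for q in pts])
```

```text
catch far tip [0.0008 0.1852]
[ 0.0846 -0.0004  0.2047]
[[1, 0.3, 0.0, -0.85, 0.0, 0.0, 0.0], [1, 0.05, 0.0, -0.85, 0.0, 0.0, 0.0], [1, -0.85, 0.0, -0.25, 0.0, 0.0, 0.0], [1, -0.9, 0.0, -0.3, 0.0, 0.0, 0.0], [1, -0.9, 0.0, -0.15, 0.0, 0.0, 0.0], [1, -0.4, 0.0, 0.7, 0.0, 0.0, 0.0], [1, -0.5, 0.0, 0.7, 0.0, 0.0, 0.0], [1, -0.25, 0.0, 0.7, 0.0, 0.0, 0.0], [1, 0.0, 0.0, 0.0, 0.0, 0.0, 0.0], [1, 0.0, 0.0, 0.0, 0.0, 0.0, 0.0]]
end tips {'near': array([-0.0235, -0.0001,  0.1774]), 'far': array([ 0.0002, -0.0002,  0.1851])} n 10
```

Emit:
{"api": "step_arm", "payload": {
  "steps": [
    [1,0.3,0.0,-0.85,0.0,0.0,0.0],
    [1,0.05,0.0,-0.85,0.0,0.0,0.0],
    [1,-0.85,0.0,-0.25,0.0,0.0,0.0],
    [1,-0.9,0.0,-0.3,0.0,0.0,0.0],
    [1,-0.9,0.0,-0.15,0.0,0.0,0.0],
    [1,-0.4,0.0,0.7,0.0,0.0,0.0],
    [1,-0.5,0.0,0.7,0.0,0.0,0.0],
    [1,-0.25,0.0,0.7,0.0,0.0,0.0],
    [1,0.0,0.0,0.0,0.0,0.0,0.0],
    [1,0.0,0.0,0.0,0.0,0.0,0.0]
  ]
}}

```text
time: 4.35
position: [0.5187, -0.1437, 0.3539]
tool_rot: [0.985, 0.08, 0.155, -0.012]
ft_force: [-0.2, 0.1, -0.2]
grip_width: 0.0003
```

Run:
```python
from lid import *
commit(); show(status.get_obs())
snap('side','side4'); print(lidangle('side4'))
z=load('side4')['p'][40:340,180:480]
cv2.imwrite('pics/crop6.png',cv2.cvtColor(cv2.resize(z,None,fx=2,fy=2,interpolation=cv2.INTER_CUBIC),cv2.COLOR_RGB2BGR))
```

```text
4.35 q [-0.5237  0.4494  1.7914  0.3142  0.6789 -0.9096] pos [ 0.5187 -0.1437  0.3539] F [-0.1983  0.1167 -0.2199] w 0.00028308295618830967
tips {'near': array([-0.0238,  0.0001,  0.1768]), 'far': array([-0.    ,  0.0001,  0.1845])}
(np.float64(1.3400197359661976), [(np.float64(1.33), 247), (np.float64(1.35), 90), (np.float64(-0.03), 27), (np.float64(-0.01), 14)])
```

View pics/crop6.png

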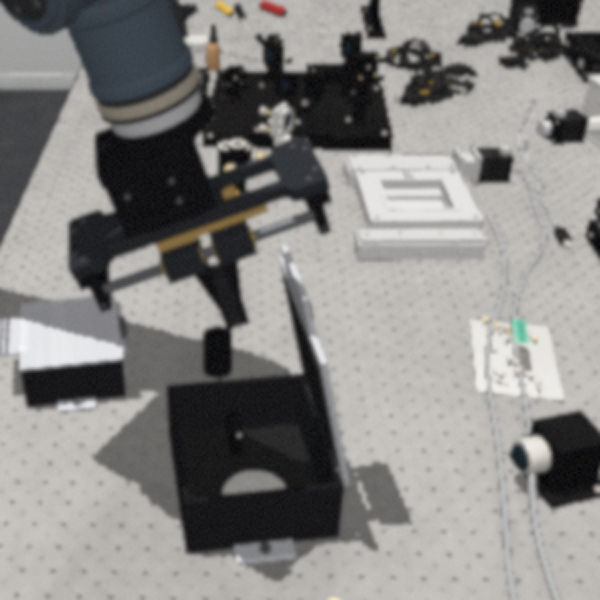

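Fingers are in front of the falling lid (fingertip at crop (240,320), tab at (285,255)), which is at 1.34 rad. I'll hold still for the catch.

Emit:
{"api": "step_arm", "payload": {
  "steps": [
    [1,0,0,0,0,0,0],
    [1,0,0,0,0,0,0],
    [1,0,0,0,0,0,0],
    [1,0,0,0,0,0,0],
    [1,0,0,0,0,0,0],
    [1,0,0,0,0,0,0],
    [1,0,0,0,0,0,0],
    [1,0,0,0,0,0,0],
    [1,0,0,0,0,0,0],
    [1,0,0,0,0,0,0]
  ]
}}

```text
time: 5.4
position: [0.5188, -0.1438, 0.3541]
tool_rot: [0.984, 0.08, 0.156, -0.012]
ft_force: [0.5, -1.2, 0.6]
grip_width: 0.0005
```

Run:
```python
from lid import *
show(status.get_obs())
snap('side','side5'); print(lidangle('side5'))
```

```text
5.4 q [-0.5237  0.449   1.7915  0.3144  0.6779 -0.9101] pos [ 0.5188 -0.1438  0.3541] F [ 0.4855 -1.2353  0.6433] w 0.00045798440749838463
tips {'near': array([-0.0235, -0.0001,  0.1771]), 'far': array([ 0.0002, -0.0001,  0.1849])}
(np.float64(1.2018920197279201), [(np.float64(1.19), 145), (np.float64(1.21), 71), (np.float64(-0.03), 32), (np.float64(1.17), 25)])
```

Emit:
{"api": "step_arm", "payload": {
  "steps": [
    [1,0,0,0,0,0,0],
    [1,0,0,0,0,0,0],
    [1,0,0,0,0,0,0],
    [1,0,0,0,0,0,0],
    [1,0,0,0,0,0,0],
    [1,0,0,0,0,0,0],
    [1,0,0,0,0,0,0],
    [1,0,0,0,0,0,0],
    [1,0,0,0,0,0,0],
    [1,0,0,0,0,0,0]
  ]
}}

```text
time: 6.45
position: [0.5188, -0.1438, 0.3541]
tool_rot: [0.984, 0.08, 0.156, -0.011]
ft_force: [-0.0, 0.2, 0.2]
grip_width: -0.0
```

Run:
```python
from lid import *
show(status.get_obs())
snap('side','side6'); print(lidangle('side6'))
z=load('side6')['p'][40:340,180:480]
cv2.imwrite('pics/crop7.png',cv2.cvtColor(cv2.resize(z,None,fx=2,fy=2,interpolation=cv2.INTER_CUBIC),cv2.COLOR_RGB2BGR))
```

```text
6.45 q [-0.5237  0.4489  1.7915  0.3144  0.6779 -0.9101] pos [ 0.5188 -0.1438  0.3541] F [-0.0399  0.172   0.1605] w -2.366596171207811e-05
tips {'near': array([-0.0236, -0.0001,  0.1772]), 'far': array([ 0.0002, -0.0001,  0.1849])}
(np.float64(1.156422097644218), [(np.float64(1.15), 165), (np.float64(1.13), 120), (np.float64(1.17), 80), (np.float64(-0.03), 35)])
```

View pics/crop7.png

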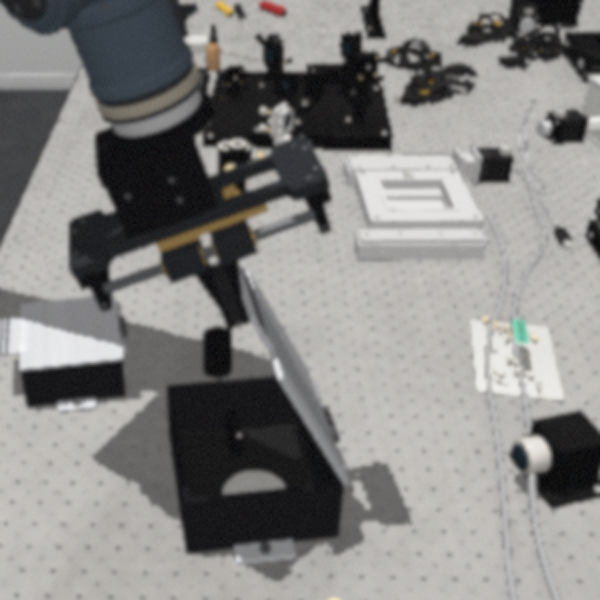

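Run:
```python
from lid import *
snap('side','side7'); print(lidangle('side7'),lidangle('side6'))
# edge check: tab points relative
z=load('side0');W=world(z);L=to_case(W.reshape(-1,3)).reshape(W.shape)
m=(z['d']>0)&(L[...,0]<-.07)&(L[...,0]>-.35)&(L[...,2]>.012)&(abs(L[...,1])<.2)&(W[...,0]>.3)
Q=L[m]; print(len(Q), Q.min(0),Q.max(0)); Q=Q[abs(Q[:,1])<.07];print(len(Q)); 
z=load('scene1');W=world(z);L=to_case(W.reshape(-1,3)).reshape(W.shape)
m=(z['d']>0)&(L[...,0]<-.07)&(L[...,0]>-.35)&(L[...,2]>.012)&(L[...,2]<.1)&(abs(L[...,1])<.2)
Q=L[m]; print(len(Q), Q.min(0),Q.max(0)); Q=Q[abs(Q[:,1])<.07];print(len(Q))
from kin import *
P=json.load(open('kin.json')); q=np.array(status.get_obs()['q'])
for th,d in((1.12,18),(.9,20),(.5,22),(.2,25),(0,25),(-.08,25)):
    b=np.radians(d); q,r=ik(P,tcp_from(edge(th),b,1,.025),b,q); print(th,q,np.linalg.norm(r))
```

```text
(np.float64(1.1558149819016659), [(np.float64(1.15), 177), (np.float64(1.13), 117), (np.float64(1.17), 76), (np.float64(-0.03), 39)]) (np.float64(1.156422097644218), [(np.float64(1.15), 165), (np.float64(1.13), 120), (np.float64(1.17), 80), (np.float64(-0.03), 35)])
1922 [-0.2306  0.1317  0.0121] [-0.0954  0.2     0.053 ]
0
1717 [-0.231   0.1322  0.0191] [-0.0954  0.1999  0.0539]
0
1.12 [-0.5279  0.3266  1.8722  0.3037  0.7209 -0.8996] 4.524263101280668e-14
0.9 [-0.5849  0.2912  1.99    0.4014  0.6392 -1.0473] 7.113859853011735e-10
0.5 [-0.6713  0.3091  2.1454  0.6145  0.5032 -1.3523] 7.826872078767057e-12
0.2 [-0.7318  0.3903  2.2331  0.9836  0.4079 -1.7919] 1.1526358284513596e-12
0 [-0.7387  0.4723  2.2428  1.1796  0.3673 -2.0101] 4.428731859017246e-12
-0.08 [-0.7376  0.5084  2.2406  1.2646  0.3553 -2.0998] 1.7509773642089832e-10
```

The lid rests on the finger: the reading is unchanged (1.156 rad) over two looks, and the fingertip back is at crop (240,310). I'll refit the kinematics with the new readings, then lower.

Run:
```python
from kin import *
from go import plan
o=status.get_obs()
D=[([-0.178,0.527,1.433,0,1.181,-0.178],[.625,0,.405]),([-0.3649,0.5147,1.3042,0.1764,1.0541,-0.5921],[0.6762,-0.1194,0.462]),([-0.3709,0.5905,1.4259,0.2057,0.8622,-0.647],[0.6665,-0.1196,0.3736]),([-0.4295,0.5133,1.5876,0.2412,0.794,-0.7404],[0.6008,-0.13,0.3726]),(o['q'],o['position'])]
import kin
def fk2(q,P): # extra elbow offset & forearm
    h,a2,a3,d6,lat,e1,e2=P
    Y=lambda a:Rn.from_euler('y',a); Z=lambda a:Rn.from_euler('z',a)
    R=Z(q[0]); p=np.array([0,0,h])+R.apply([e1,lat,0])
    R=R*Y(q[1]); p=p+R.apply([0,0,a2]); R=R*Y(q[2]); p=p+R.apply([e2,0,a3])
    R=R*Z(q[3])*Y(q[4])*Z(q[5]); p=p+R.apply([0,0,d6]); R=R*Z(np.pi)
    return p,R
x0=np.array([.3,.43,.43,.1,.11,0,0])
r=least_squares(lambda P: np.concatenate([fk2(q,P)[0]-p for q,p in D]+[1e-4*(P-x0)]),x0); print(r.x,abs(r.fun[:15]).max())
kin.fk=fk2; P=r.x; q=np.array(o['q'])
for th,d in((1.12,18),(.9,20),(.5,22),(.2,25),(0,25),(-.08,25)):
    b=np.radians(d); q,rr=ik(P,tcp_from(edge(th),b,1,.025),b,q); print(th,q,np.linalg.norm(rr))
s=lambda th,d,n:(tcp_from(edge(th),np.radians(d),1,.025),np.radians(d),n)
ths=np.linspace(1.12,.92,11)[1:]
plan([s(t,18+(1.12-t)*7,1) for t in ths])
```

```text
[0.2748 0.5877 0.3918 0.1233 0.1109 0.0002 0.1143] 0.00028033871302855676
1.12 [-0.5241  0.4495  1.7889  0.3168  0.6824 -0.9138] 1.1085200095874982e-10
0.9 [-0.5792  0.4492  1.8938  0.4357  0.5811 -1.0844] 7.301641357523993e-11
0.5 [-0.6628  0.5187  2.0424  0.7492  0.417  -1.4947] 9.379104519223005e-13
0.2 [-0.7199  0.6332  2.1342  1.3245  0.344  -2.1462] 9.014153574642424e-12
0 [-0.7266  0.7179  2.1516  1.6078  0.3353 -2.4531] 5.449057798447939e-12
-0.08 [-0.7255  0.7525  2.1529  1.7109  0.3382 -2.5612] 1.0169017048507309e-10
[[1, -0.1, 0.0, 0.0, 0.0, 0.0, 0.0], [1, -0.15, 0.0, 0.05, 0.0, 0.05, 0.0], [1, -0.15, 0.0, 0.0, 0.0, 0.0, 0.0], [1, -0.15, 0.0, 0.05, 0.0, 0.0, 0.0], [1, -0.15, 0.0, 0.05, 0.0, 0.05, 0.0], [1, -0.15, 0.0, 0.0, 0.0, 0.0, 0.0], [1, -0.15, 0.0, 0.05, 0.0, 0.0, 0.0], [1, -0.15, 0.0, 0.05, 0.0, 0.05, 0.0], [1, -0.1, 0.0, 0.0, 0.0, 0.0, 0.0], [1, -0.15, 0.0, 0.05, 0.0, 0.05, 0.0]]
end tips {'near': array([-0.0494, -0.0001,  0.1605]), 'far': array([-0.0258, -0.0001,  0.1688])} n 10
```

```bash
cat >> kin.py <<'E'
PP=[.2748,.5877,.3918,.1233,.1109,.0002,.1143]
def fk(q,P):
    h,a2,a3,d6,lat,e1,e2=P
    Y=lambda a:Rn.from_euler('y',a); Z=lambda a:Rn.from_euler('z',a)
    R=Z(q[0]); p=np.array([0,0,h])+R.apply([e1,lat,0])
    R=R*Y(q[1]); p=p+R.apply([0,0,a2]); R=R*Y(q[2]); p=p+R.apply([e2,0,a3])
    R=R*Z(q[3])*Y(q[4])*Z(q[5]); p=p+R.apply([0,0,d6]); R=R*Z(np.pi)
    return p,R
E
python3 - <<'E'
from kin import *
from go import plan
o=status.get_obs()
for d in(15,18,20):
  b=np.radians(d);q=np.array(o['q'])
  for th in(1.12,.9,.7,.5,.35,.2,.1,0,-.08,-.2):
    q,rr=ik(PP,tcp_from(edge(th),b,1,.025),b,q); print(d,th,q,np.linalg.norm(rr).round(4))
  for dx,dz in((-.02,0),(-.03,.05),(-.03,.12)):
    q,rr=ik(PP,tcp_from(edge(-.1),b,1,.025)+[dx,0,dz],b,q); print(d,dx,dz,q,np.linalg.norm(rr).round(4))
s=lambda th,d,n:(tcp_from(edge(th),np.radians(d),1,.025),np.radians(d),n)
ths=np.linspace(1.12,.9,11)[1:]
plan([s(t,18,1) for t in ths])
E
```

```text
15 1.12 [-0.5065  0.4566  1.7546  0.2416  0.7383 -0.835 ] 0.0
15 0.9 [-0.5464  0.4564  1.8381  0.2771  0.6657 -0.9144] 0.0
15 0.7 [-0.5801  0.4754  1.9076  0.3218  0.5881 -0.9984] 0.0
15 0.5 [-0.6087  0.5137  1.9675  0.385   0.5025 -1.0976] 0.0
15 0.35 [-0.6253  0.5542  2.0038  0.4504  0.4361 -1.186 ] 0.0
15 0.2 [-0.6365  0.6032  2.031   0.5375  0.3717 -1.2911] 0.0
15 0.1 [-0.6407  0.6394  2.0435  0.6103  0.3318 -1.3725] 0.0
15 0 [-0.6421  0.6774  2.0511  0.6958  0.2959 -1.4638] 0.0
15 -0.08 [-0.6412  0.7084  2.0535  0.7727  0.2709 -1.543 ] 0.0
15 -0.2 [-0.6365  0.755   2.051   0.8979  0.2401 -1.6679] 0.0
15 -0.02 0 [-0.6762  0.7134  2.0964  0.9048  0.2479 -1.7136] 0.0
15 -0.03 0.05 [-0.695   0.5882  2.0987  0.6239  0.3424 -1.4386] 0.0
15 -0.03 0.12 [-0.695   0.4258  2.0484  0.399   0.5292 -1.1918] 0.0
18 1.12 [-0.524   0.4496  1.789   0.3169  0.6821 -0.9138] 0.0
18 0.9 [-0.5658  0.4514  1.8717  0.3666  0.6131 -1.0103] 0.0
18 0.7 [-0.6013  0.4728  1.9406  0.4304  0.5394 -1.1165] 0.0
18 0.5 [-0.6314  0.514   1.9999  0.5224  0.4586 -1.2479] 0.0
18 0.35 [-0.6488  0.5569  2.0358  0.6193 
[... 1119 characters left out ...]
  0.2595 -2.2717] 0.0
20 -0.02 0 [-0.7205  0.734   2.1467  1.4459  0.2702 -2.2961] 0.0
20 -0.03 0.05 [-0.741   0.6024  2.1504  1.0319  0.319  -1.8845] 0.0
20 -0.03 0.12 [-0.741   0.4282  2.1009  0.6321  0.4731 -1.4533] 0.0
[[1, -0.1, 0.0, 0.05, 0.0, 0.0, 0.0], [1, -0.15, 0.0, 0.0, 0.0, 0.0, 0.0], [1, -0.15, 0.0, 0.05, 0.0, 0.0, 0.0], [1, -0.15, 0.0, 0.0, 0.0, 0.0, 0.0], [1, -0.15, 0.0, 0.05, 0.0, 0.0, 0.0], [1, -0.15, 0.0, 0.05, 0.0, 0.0, 0.0], [1, -0.1, 0.0, 0.0, 0.0, 0.0, 0.0], [1, -0.15, 0.0, 0.05, 0.0, 0.0, 0.0], [1, -0.15, 0.0, 0.05, 0.0, 0.0, 0.0], [1, -0.15, 0.0, 0.05, 0.0, 0.0, 0.0]]
end tips {'near': array([-0.0541, -0.0001,  0.1583]), 'far': array([-0.0303, -0.0001,  0.166 ])} n 10
```

Emit:
{"api": "step_arm", "payload": {
  "steps": [
    [1,-0.1,0.0,0.05,0.0,0.0,0.0],
    [1,-0.15,0.0,0.0,0.0,0.0,0.0],
    [1,-0.15,0.0,0.05,0.0,0.0,0.0],
    [1,-0.15,0.0,0.0,0.0,0.0,0.0],
    [1,-0.15,0.0,0.05,0.0,0.0,0.0],
    [1,-0.15,0.0,0.05,0.0,0.0,0.0],
    [1,-0.1,0.0,0.0,0.0,0.0,0.0],
    [1,-0.15,0.0,0.05,0.0,0.0,0.0],
    [1,-0.15,0.0,0.05,0.0,0.0,0.0],
    [1,-0.15,0.0,0.05,0.0,0.0,0.0]
  ]
}}

```text
time: 7.55
position: [0.4884, -0.1488, 0.3348]
tool_rot: [0.984, 0.08, 0.156, -0.011]
ft_force: [-0.2, 0.2, -0.3]
grip_width: -0.0003
```

Run:
```python
from lid import *
commit(); show(status.get_obs())
snap('side','side8'); print(lidangle('side8'))
s=lambda th,d,n:(tcp_from(edge(th),np.radians(d),1,.025),np.radians(d),n)
plan([s(t,18,1) for t in np.linspace(.9,.68,11)[1:]],res=.02)
```

```text
7.55 q [-0.5657  0.4508  1.8745  0.3648  0.6082 -1.0073] pos [ 0.4884 -0.1488  0.3348] F [-0.1992  0.1839 -0.2535] w -0.0003388220971234468
tips {'near': array([-0.0544, -0.0001,  0.1579]), 'far': array([-0.0306, -0.0001,  0.1656])}
(np.float64(0.9295982150972185), [(np.float64(0.91), 454), (np.float64(0.93), 351), (np.float64(0.95), 101), (np.float64(-0.03), 29)])
[[1, -0.12, 0.02, 0.06, 0.02, 0.0, -0.02], [1, -0.14, 0.0, 0.06, 0.0, 0.0, 0.0], [1, -0.12, 0.0, 0.06, 0.0, 0.0, 0.0], [1, -0.14, 0.0, 0.06, 0.0, 0.0, 0.0], [1, -0.12, 0.0, 0.06, 0.0, 0.0, 0.0], [1, -0.14, 0.0, 0.06, 0.0, 0.0, 0.0], [1, -0.12, 0.0, 0.08, 0.0, 0.0, 0.0], [1, -0.12, 0.0, 0.06, 0.0, 0.0, 0.0], [1, -0.14, 0.0, 0.08, 0.0, 0.0, 0.0], [1, -0.12, 0.0, 0.08, 0.0, 0.0, 0.0]]
end tips {'near': array([-0.0794, -0.0001,  0.1327]), 'far': array([-0.0557, -0.0001,  0.1404])} n 10
```

Emit:
{"api": "step_arm", "payload": {
  "steps": [
    [1,-0.12,0.02,0.06,0.02,0.0,-0.02],
    [1,-0.14,0.0,0.06,0.0,0.0,0.0],
    [1,-0.12,0.0,0.06,0.0,0.0,0.0],
    [1,-0.14,0.0,0.06,0.0,0.0,0.0],
    [1,-0.12,0.0,0.06,0.0,0.0,0.0],
    [1,-0.14,0.0,0.06,0.0,0.0,0.0],
    [1,-0.12,0.0,0.08,0.0,0.0,0.0],
    [1,-0.12,0.0,0.06,0.0,0.0,0.0],
    [1,-0.14,0.0,0.08,0.0,0.0,0.0],
    [1,-0.12,0.0,0.08,0.0,0.0,0.0]
  ]
}}

```text
time: 8.6
position: [0.4635, -0.1535, 0.3092]
tool_rot: [0.984, 0.082, 0.156, -0.013]
ft_force: [-0.6, 0.1, -0.3]
grip_width: 0.0006
```

Run:
```python
from lid import *
commit(); show(status.get_obs())
snap('side','side9'); print(lidangle('side9'))
z=load('side9')['p'][40:340,180:480]
cv2.imwrite('pics/crop8.png',cv2.cvtColor(cv2.resize(z,None,fx=2,fy=2,interpolation=cv2.INTER_CUBIC),cv2.COLOR_RGB2BGR))
s=lambda th,d,n:(tcp_from(edge(th),np.radians(d),1,.025),np.radians(d),n)
plan([s(t,18,1) for t in np.linspace(.68,.47,11)[1:]],res=.02)
```

```text
8.6 q [-0.6052  0.4766  1.9481  0.4391  0.5299 -1.1312] pos [ 0.4635 -0.1535  0.3092] F [-0.6358  0.105  -0.2633] w 0.0005641649317746475
tips {'near': array([-0.0797, -0.0001,  0.1322]), 'far': array([-0.0559, -0.0001,  0.1399])}
(np.float64(0.7046544361550471), [(np.float64(0.69), 809), (np.float64(0.71), 418), (np.float64(0.73), 86), (np.float64(0.67), 54)])
[[1, -0.12, 0.0, 0.08, 0.0, 0.0, 0.0], [1, -0.1, 0.0, 0.08, 0.0, 0.0, 0.0], [1, -0.12, 0.0, 0.08, 0.0, 0.0, 0.0], [1, -0.1, 0.0, 0.08, 0.0, 0.0, 0.0], [1, -0.12, 0.0, 0.08, 0.0, 0.0, 0.0], [1, -0.1, 0.0, 0.1, 0.0, 0.0, 0.0], [1, -0.1, 0.0, 0.08, 0.0, 0.0, 0.0], [1, -0.12, 0.0, 0.1, 0.0, 0.0, 0.0], [1, -0.1, 0.0, 0.1, 0.0, 0.0, 0.0], [1, -0.1, 0.0, 0.1, 0.0, 0.0, 0.0]]
end tips {'near': array([-0.0983, -0.0002,  0.1034]), 'far': array([-0.0746, -0.0002,  0.1112])} n 10
```

View pics/crop8.png

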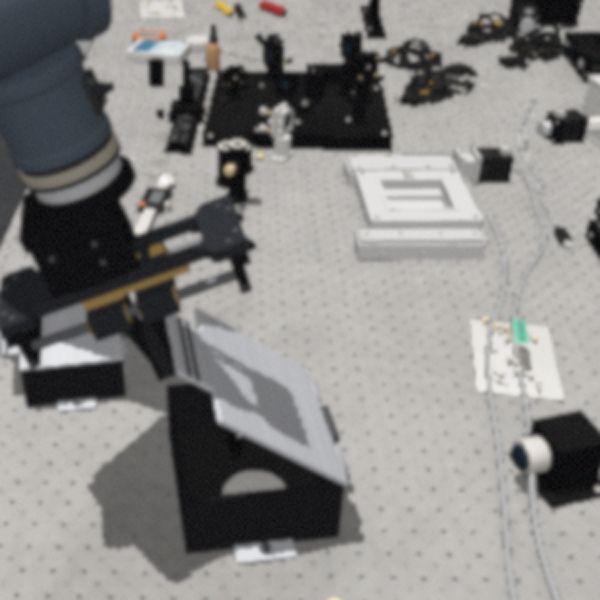

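Emit:
{"api": "step_arm", "payload": {
  "steps": [
    [1,-0.12,0.0,0.08,0.0,0.0,0.0],
    [1,-0.1,0.0,0.08,0.0,0.0,0.0],
    [1,-0.12,0.0,0.08,0.0,0.0,0.0],
    [1,-0.1,0.0,0.08,0.0,0.0,0.0],
    [1,-0.12,0.0,0.08,0.0,0.0,0.0],
    [1,-0.1,0.0,0.1,0.0,0.0,0.0],
    [1,-0.1,0.0,0.08,0.0,0.0,0.0],
    [1,-0.12,0.0,0.1,0.0,0.0,0.0],
    [1,-0.1,0.0,0.1,0.0,0.0,0.0],
    [1,-0.1,0.0,0.1,0.0,0.0,0.0]
  ]
}}

```text
time: 9.65
position: [0.445, -0.1567, 0.2799]
tool_rot: [0.984, 0.082, 0.156, -0.013]
ft_force: [0.2, -0.8, -0.5]
grip_width: 0.0006
```

Run:
```python
from lid import *
commit(); show(status.get_obs())
snap('side','side10'); print(lidangle('side10'))
s=lambda th,d,n:(tcp_from(edge(th),np.radians(d),1,.025),np.radians(d),n)
plan([s(t,18,1) for t in np.linspace(.47,.27,11)[1:]],res=.02)
```

```text
9.65 q [-0.6361  0.5231  2.0088  0.5421  0.444  -1.275 ] pos [ 0.445  -0.1567  0.2799] F [ 0.2474 -0.812  -0.5479] w 0.0006382742095894064
tips {'near': array([-0.0984, -0.0002,  0.1029]), 'far': array([-0.0747, -0.0002,  0.1106])}
(np.float64(0.4846170045512053), [(np.float64(0.47), 984), (np.float64(0.49), 527), (np.float64(0.45), 104), (np.float64(0.51), 97)])
[[1, -0.08, 0.0, 0.08, 0.0, 0.0, 0.0], [1, -0.1, 0.0, 0.1, 0.0, 0.0, 0.0], [1, -0.08, 0.0, 0.1, 0.0, 0.0, 0.0], [1, -0.08, 0.0, 0.1, 0.0, 0.0, 0.0], [1, -0.1, 0.0, 0.1, 0.0, 0.0, 0.0], [1, -0.08, 0.0, 0.1, 0.0, 0.0, 0.0], [1, -0.08, 0.0, 0.1, 0.0, 0.0, 0.0], [1, -0.08, 0.0, 0.12, 0.0, 0.0, 0.0], [1, -0.06, 0.0, 0.1, 0.0, 0.0, 0.0], [1, -0.08, 0.0, 0.12, 0.0, 0.0, 0.0]]
end tips {'near': array([-0.1099, -0.0002,  0.0729]), 'far': array([-0.0862, -0.0002,  0.0806])} n 10
```

Emit:
{"api": "step_arm", "payload": {
  "steps": [
    [1,-0.08,0.0,0.08,0.0,0.0,0.0],
    [1,-0.1,0.0,0.1,0.0,0.0,0.0],
    [1,-0.08,0.0,0.1,0.0,0.0,0.0],
    [1,-0.08,0.0,0.1,0.0,0.0,0.0],
    [1,-0.1,0.0,0.1,0.0,0.0,0.0],
    [1,-0.08,0.0,0.1,0.0,0.0,0.0],
    [1,-0.08,0.0,0.1,0.0,0.0,0.0],
    [1,-0.08,0.0,0.12,0.0,0.0,0.0],
    [1,-0.06,0.0,0.1,0.0,0.0,0.0],
    [1,-0.08,0.0,0.12,0.0,0.0,0.0]
  ]
}}

```text
time: 10.7
position: [0.4336, -0.1586, 0.2493]
tool_rot: [0.984, 0.082, 0.156, -0.013]
ft_force: [-0.2, -0.4, -0.6]
grip_width: 0.0003
```

Run:
```python
from lid import *
commit(); show(status.get_obs())
snap('side','side11'); print(lidangle('side11'))
s=lambda th,d,n:(tcp_from(edge(th),np.radians(d),1,.025),np.radians(d),n)
plan([s(t,18,1) for t in np.linspace(.27,.12,11)[1:]],res=.02)
z=load('side11')['p'][40:340,180:480]
cv2.imwrite('pics/crop9.png',cv2.cvtColor(cv2.resize(z,None,fx=2,fy=2,interpolation=cv2.INTER_CUBIC),cv2.COLOR_RGB2BGR))
```

```text
10.7 q [-0.6561  0.5847  2.0516  0.6861  0.3645 -1.4501] pos [ 0.4336 -0.1586  0.2493] F [-0.1872 -0.4103 -0.5797] w 0.0002718310959003791
tips {'near': array([-0.11  , -0.0002,  0.0724]), 'far': array([-0.0862, -0.0002,  0.0801])}
(np.float64(0.269980568488304), [(np.float64(0.25), 901), (np.float64(0.27), 788), (np.float64(0.29), 205), (np.float64(0.23), 35)])
[[1, -0.06, 0.0, 0.08, 0.0, 0.0, 0.0], [1, -0.04, 0.0, 0.08, 0.0, 0.0, 0.0], [1, -0.06, 0.0, 0.08, 0.0, 0.0, 0.0], [1, -0.06, 0.0, 0.08, 0.0, 0.0, 0.0], [1, -0.04, 0.0, 0.1, 0.0, 0.0, 0.0], [1, -0.04, 0.0, 0.08, 0.0, 0.0, 0.0], [1, -0.06, 0.0, 0.08, 0.0, 0.0, 0.0], [1, -0.04, 0.0, 0.1, 0.0, 0.0, 0.0], [1, -0.04, 0.0, 0.08, 0.0, 0.0, 0.0], [1, -0.04, 0.0, 0.1, 0.0, 0.0, 0.0]]
end tips {'near': array([-0.1147, -0.0002,  0.0487]), 'far': array([-0.0909, -0.0002,  0.0564])} n 10
```

View pics/crop9.png

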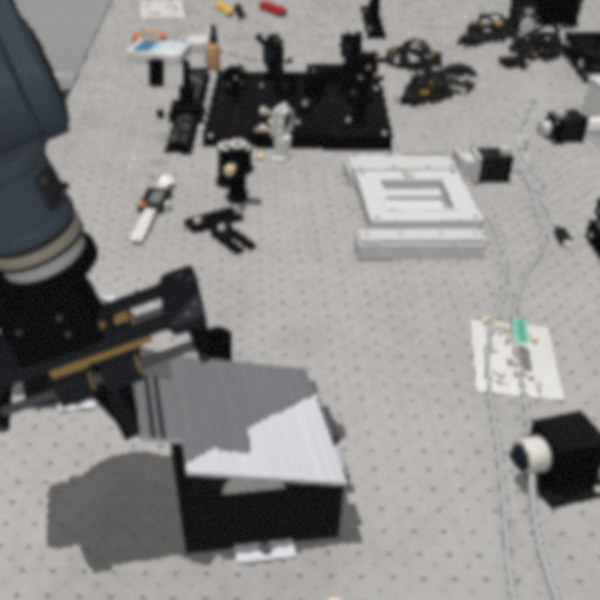

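Emit:
{"api": "step_arm", "payload": {
  "steps": [
    [1,-0.06,0.0,0.08,0.0,0.0,0.0],
    [1,-0.04,0.0,0.08,0.0,0.0,0.0],
    [1,-0.06,0.0,0.08,0.0,0.0,0.0],
    [1,-0.06,0.0,0.08,0.0,0.0,0.0],
    [1,-0.04,0.0,0.1,0.0,0.0,0.0],
    [1,-0.04,0.0,0.08,0.0,0.0,0.0],
    [1,-0.06,0.0,0.08,0.0,0.0,0.0],
    [1,-0.04,0.0,0.1,0.0,0.0,0.0],
    [1,-0.04,0.0,0.08,0.0,0.0,0.0],
    [1,-0.04,0.0,0.1,0.0,0.0,0.0]
  ]
}}

```text
time: 11.75
position: [0.4289, -0.1593, 0.2252]
tool_rot: [0.984, 0.082, 0.156, -0.013]
ft_force: [-0.0, -0.5, 0.1]
grip_width: 0.0004
```

Run:
```python
from lid import *
commit(); show(status.get_obs())
snap('side','side12'); print(lidangle('side12'))
s=lambda th,d,n:(tcp_from(edge(th),np.radians(d),1,.025),np.radians(d),n)
plan([s(t,18,1) for t in np.linspace(.12,0,11)[1:]],res=.02)
```

```text
11.75 q [-0.6645  0.6393  2.0728  0.8353  0.3121 -1.616 ] pos [ 0.4289 -0.1593  0.2252] F [-0.0342 -0.5185  0.1002] w 0.0004024148077254742
tips {'near': array([-0.1147, -0.0002,  0.0483]), 'far': array([-0.0909, -0.0002,  0.056 ])}
(np.float64(0.10416895195064868), [(np.float64(0.09), 1104), (np.float64(0.11), 593), (np.float64(0.07), 184), (np.float64(0.13), 138)])
[[1, -0.04, 0.0, 0.06, 0.0, 0.0, 0.0], [1, -0.04, 0.0, 0.08, 0.0, 0.0, 0.0], [1, -0.02, 0.0, 0.08, 0.0, 0.0, 0.0], [1, -0.04, 0.0, 0.06, 0.0, 0.0, 0.0], [1, -0.02, 0.0, 0.08, 0.0, 0.0, 0.0], [1, -0.02, 0.0, 0.08, 0.0, 0.0, 0.0], [1, -0.04, 0.0, 0.06, 0.0, 0.0, 0.0], [1, -0.02, 0.0, 0.08, 0.0, 0.0, 0.0], [1, -0.02, 0.0, 0.08, 0.0, 0.0, 0.0], [1, -0.04, 0.0, 0.08, 0.0, 0.0, 0.0]]
end tips {'near': array([-0.1161, -0.0002,  0.0288]), 'far': array([-0.0924, -0.0002,  0.0365])} n 10
```

Emit:
{"api": "step_arm", "payload": {
  "steps": [
    [1,-0.04,0.0,0.06,0.0,0.0,0.0],
    [1,-0.04,0.0,0.08,0.0,0.0,0.0],
    [1,-0.02,0.0,0.08,0.0,0.0,0.0],
    [1,-0.04,0.0,0.06,0.0,0.0,0.0],
    [1,-0.02,0.0,0.08,0.0,0.0,0.0],
    [1,-0.02,0.0,0.08,0.0,0.0,0.0],
    [1,-0.04,0.0,0.06,0.0,0.0,0.0],
    [1,-0.02,0.0,0.08,0.0,0.0,0.0],
    [1,-0.02,0.0,0.08,0.0,0.0,0.0],
    [1,-0.04,0.0,0.08,0.0,0.0,0.0]
  ]
}}

```text
time: 12.8
position: [0.4276, -0.1596, 0.2053]
tool_rot: [0.984, 0.082, 0.156, -0.013]
ft_force: [0.2, 0.3, 0.5]
grip_width: 0.0006
```

Run:
```python
from lid import *
commit(); show(status.get_obs())
snap('side','side13'); print(lidangle('side13'))
z=load('side13'); W=world(z); L=to_case(W.reshape(-1,3))
for a,b in((-.1,-.07),(-.05,-.02),(0,.03),(.04,.06)):
    m=(z['d'].ravel()>0)&(L[:,0]>a)&(L[:,0]<b)&(abs(L[:,1])<.035)&(L[:,2]>.03)&(L[:,2]<.1); print(a,np.median(L[m,2]),m.sum())
p,R=get(); c=to_case(p)
plan([(c+[-.02,0,-.002],b18,6),(c+[-.025,0,.01],b18,4)],res=.05)
cv2.imwrite('pics/crop10.png',cv2.cvtColor(cv2.resize(z['p'][40:340,180:480],None,fx=2,fy=2,interpolation=cv2.INTER_CUBIC),cv2.COLOR_RGB2BGR))
```

```text
12.8 q [-0.667   0.6867  2.0826  0.9839  0.2777 -1.7737] pos [ 0.4276 -0.1596  0.2053] F [0.2136 0.2819 0.5354] w 0.000649502041171184
tips {'near': array([-0.116 , -0.0002,  0.0284]), 'far': array([-0.0923, -0.0002,  0.0361])}
(np.float64(0.04449680184327685), [(np.float64(0.03), 1054), (np.float64(0.05), 565), (np.float64(0.01), 206), (np.float64(0.07), 122)])
-0.1 0.06472016735705233 460
-0.05 0.06454718605779361 475
0 0.06458797834935949 465
0.04 0.06447928447965262 304
[[1, -0.15, 0.0, -0.05, 0.0, 0.0, 0.0], [1, -0.1, 0.0, 0.0, 0.0, 0.0, 0.0], [1, -0.15, 0.0, -0.05, 0.0, 0.0, 0.0], [1, -0.1, 0.0, 0.0, 0.0, 0.0, 0.0], [1, -0.15, 0.0, -0.05, 0.0, 0.0, 0.0], [1, -0.15, 0.0, 0.0, 0.0, 0.0, 0.0], [1, 0.0, 0.0, -0.15, 0.0, 0.0, 0.0], [1, 0.0, 0.0, -0.15, 0.0, 0.0, 0.0], [1, 0.0, 0.0, -0.1, 0.0, 0.0, 0.0], [1, -0.05, 0.0, -0.15, 0.0, 0.0, 0.0]]
end tips {'near': array([-0.1418, -0.0003,  0.0389]), 'far': array([-0.118 , -0.0002,  0.0466])} n 10
```

View pics/crop10.png

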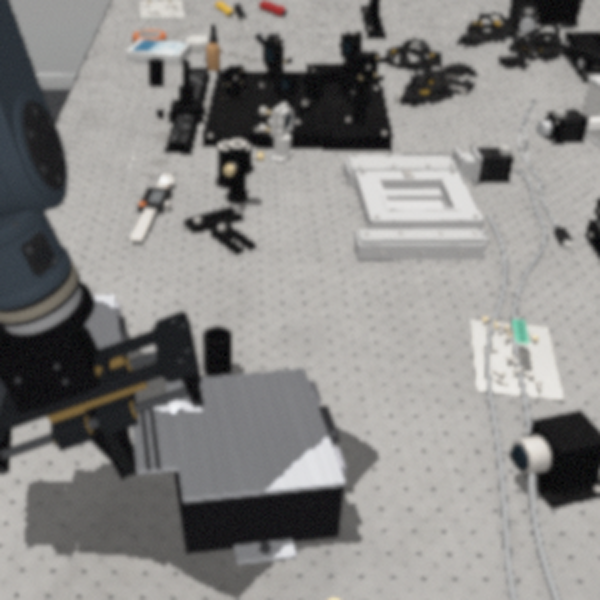

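The lid lies flat: its top is 64.5–64.7 mm high from hinge to tab. Now I withdraw the hand backwards and up.

Emit:
{"api": "step_arm", "payload": {
  "steps": [
    [1,-0.15,0.0,-0.05,0.0,0.0,0.0],
    [1,-0.1,0.0,0.0,0.0,0.0,0.0],
    [1,-0.15,0.0,-0.05,0.0,0.0,0.0],
    [1,-0.1,0.0,0.0,0.0,0.0,0.0],
    [1,-0.15,0.0,-0.05,0.0,0.0,0.0],
    [1,-0.15,0.0,0.0,0.0,0.0,0.0],
    [1,0.0,0.0,-0.15,0.0,0.0,0.0],
    [1,0.0,0.0,-0.15,0.0,0.0,0.0],
    [1,0.0,0.0,-0.1,0.0,0.0,0.0],
    [1,-0.05,0.0,-0.15,0.0,0.0,0.0]
  ]
}}

```text
time: 13.85
position: [0.4024, -0.1639, 0.216]
tool_rot: [0.984, 0.082, 0.156, -0.012]
ft_force: [0.5, -0.9, 0.1]
grip_width: 0.0007
```

Run:
```python
from lid import *
commit(); show(status.get_obs())
p,R=get(); c=to_case(p)
plan([(c+[0,0,.15],b18,10)],res=.05)
```

```text
13.85 q [-0.7157  0.6559  2.133   1.03    0.2815 -1.8694] pos [ 0.4024 -0.1639  0.216 ] F [ 0.4912 -0.9042  0.0938] w 0.0006835637405663375
tips {'near': array([-0.1416, -0.0004,  0.039 ]), 'far': array([-0.1178, -0.0004,  0.0468])}
[[1, 0.2, 0.0, -0.55, 0.0, 0.0, 0.0], [1, 0.15, 0.0, -0.6, 0.0, 0.0, 0.0], [1, 0.2, 0.0, -0.55, 0.0, 0.0, 0.0], [1, 0.2, 0.0, -0.6, 0.0, 0.0, 0.0], [1, 0.2, 0.0, -0.55, 0.0, 0.0, 0.0], [1, 0.15, 0.0, -0.55, 0.0, 0.0, 0.0], [1, 0.2, 0.0, -0.6, 0.0, 0.0, 0.0], [1, 0.2, 0.0, -0.55, 0.0, 0.0, 0.0], [1, 0.15, 0.0, -0.6, 0.0, 0.0, 0.0], [1, 0.2, 0.0, -0.55, 0.0, 0.0, 0.0]]
end tips {'near': array([-0.1418, -0.0002,  0.1887]), 'far': array([-0.118 , -0.0001,  0.1964])} n 10
```

Emit:
{"api": "step_arm", "payload": {
  "steps": [
    [1,0.2,0.0,-0.55,0.0,0.0,0.0],
    [1,0.15,0.0,-0.6,0.0,0.0,0.0],
    [1,0.2,0.0,-0.55,0.0,0.0,0.0],
    [1,0.2,0.0,-0.6,0.0,0.0,0.0],
    [1,0.2,0.0,-0.55,0.0,0.0,0.0],
    [1,0.15,0.0,-0.55,0.0,0.0,0.0],
    [1,0.2,0.0,-0.6,0.0,0.0,0.0],
    [1,0.2,0.0,-0.55,0.0,0.0,0.0],
    [1,0.15,0.0,-0.6,0.0,0.0,0.0],
    [1,0.2,0.0,-0.55,0.0,0.0,0.0]
  ]
}}

```text
time: 14.85
position: [0.4017, -0.1634, 0.3662]
tool_rot: [0.984, 0.082, 0.156, -0.013]
ft_force: [0.0, 0.7, -0.3]
grip_width: 0.0007
```

Emit:
{"api": "step_arm", "payload": {
  "steps": [
    [1,0,0,0,0,0,0],
    [1,0,0,0,0,0,0],
    [1,0,0,0,0,0,0],
    [1,0,0,0,0,0,0],
    [1,0,0,0,0,0,0],
    [1,0,0,0,0,0,0],
    [1,0,0,0,0,0,0],
    [1,0,0,0,0,0,0],
    [1,0,0,0,0,0,0],
    [1,0,0,0,0,0,0]
  ]
}}

```text
time: 15.85
position: [0.4022, -0.1637, 0.3654]
tool_rot: [0.984, 0.082, 0.156, -0.013]
ft_force: [0.1, -0.7, 0.9]
grip_width: 0.0005
```

Run:
```python
from lid import *
commit(); show(status.get_obs())
snap('side','side14'); print(lidangle('side14'))
z=load('side14'); W=world(z); L=to_case(W.reshape(-1,3))
for a,b in((-.1,-.07),(-.05,-.02),(0,.03),(.04,.06)):
    m=(z['d'].ravel()>0)&(L[:,0]>a)&(L[:,0]<b)&(abs(L[:,1])<.035)&(L[:,2]>.03)&(L[:,2]<.1); print(a,np.median(L[m,2]),m.sum())
z0=load('side0')
for n,(u0,u1,v0,v1) in dict(tube=(275,305,200,232),knob=(330,362,335,362),block=(285,318,350,410)).items():
    for zz in(z0,z):
        WW=world(zz)[v0:v1,u0:u1].reshape(-1,3); q=WW[(WW[:,2]>.008)&(WW[:,2]<.08)]; print(n,q.mean(0),len(q))
```

```text
15.85 q [-0.7157  0.3103  2.0153  0.4034  0.6516 -1.1841] pos [ 0.4022 -0.1637  0.3654] F [ 0.1259 -0.6861  0.9019] w 0.0004960517423401375
tips {'near': array([-0.1418, -0.0001,  0.1884]), 'far': array([-0.118 , -0.0001,  0.1962])}
(np.float64(0.0434714089710078), [(np.float64(0.03), 1131), (np.float64(0.05), 599), (np.float64(0.01), 232), (np.float64(0.07), 106)])
-0.1 0.06477650660049634 471
-0.05 0.06459236160739579 476
0 0.06455750491361044 465
0.04 0.06459375329637351 307
tube [0.5564 0.0172 0.0339] 345
tube [0.5568 0.0027 0.0394] 420
knob [ 0.6496 -0.2889  0.0154] 259
knob [ 0.6497 -0.2888  0.0154] 257
block [ 0.5796 -0.3645  0.0458] 1146
block [ 0.5796 -0.3645  0.046 ] 1146
```

View pics/side14.png

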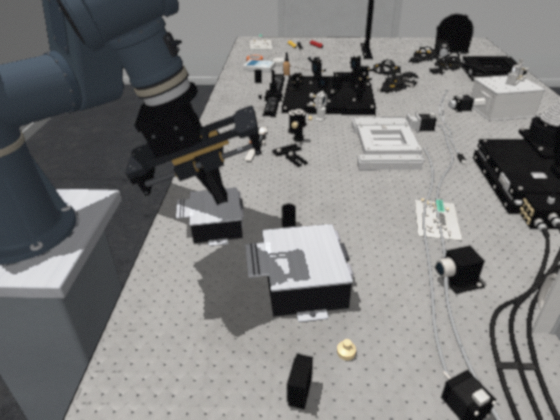

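The final side picture shows the lid shut (300,255), with the hand clear (220,190). The knob (346,349) and block (300,380) haven't moved. My tube window also takes in some of the lid, so I'll check the tube separately before handing in.

Run:
```python
from lid import *
for n in('side0','side14'):
    z=load(n); WW=world(z)[200:222,275:305].reshape(-1,3); L=to_case(WW); q=WW[(WW[:,2]>.02)&(WW[:,2]<.052)&(L[:,1]>.12)]; print(q.mean(0),len(q),q.min(0),q.max(0))
print(robot.hand_in())
```

```text
[0.5546 0.0297 0.035 ] 236 [0.5397 0.0156 0.0201] [0.569  0.0501 0.0458]
[0.5546 0.0296 0.0348] 238 [0.5397 0.0165 0.02  ] [0.569  0.0498 0.046 ]
the job is handed in; nothing more can be done
None
```

The lid is fully shut, the hand is clear, and the job was handed in at about 16 s, well inside the 45 s limit.

- **Tipping:** I hooked the closed fingertips behind the tab and pulled the lid from 1.82 to 1.44 rad. I then lifted the fingers over the tab and set them down in front of it.
- **Catch:** The lid fell onto the back of the far finger and came to rest there at about 1.12 rad. Two looks 0.05 s apart read the same angle. The lid was not gripped at any point.
- **Lowering:** I brought it down at about 0.12–0.22 rad/s, under the 0.4 rad/s limit, and then withdrew the hand.

**Last checks:**
- **Lid:** It is flat, with its top at 64.6–64.8 mm from hinge to tab. The expected height is 65.5 mm, which is within the calibration error.
- **Things beside the case:** The tube, knob and beam block are where they were, to within about 0.1 mm.
- **Forces:** Every wrist force reading I took (after each move) was under about 1.5 N.

**Checks that disagreed or were not possible:**
- My lid-angle reading runs a few hundredths of a radian high (0.04 with the lid shut), because the camera sees the top face of the lid.
- My first tube check seemed to show it had moved, but the measuring window included part of the lid. The corrected check agreed with the start.
- The lens case and iris ring are under the shut lid and could not be re-measured. The fingers never went into the case.

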